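# Set out the calligraphy place from its two stacks

### The job

Lay the table for the calligraphy class: take the two stacks apart (the tall water cup nested in the low washing cup, and the paperweight lying on the inkstone) and set each of the four things upright in the middle of its own cork pad: the water cup on the small round pad, the washing cup on the large round one, the paperweight along the narrow strip and the inkstone squarely on the broad oblong pad. Set things down rather than drop or knock them, and leave the ink bottle and the stone seal where they stand.

Things in the scene. Friction and masses are not known exactly. Their poses are not given: they have to be found in the camera images.
- water_cup_center (a point): tall narrow white porcelain water cup, open at the top, 64 mm high, outer diameter 37 mm at the foot and 40 mm at the rim, wall 3 mm, about 0.11 kg. At the start it stands loosely nested inside the low brush-washing cup, on that cup's inner floor (about 3 mm of play all round), and its upper 32 mm stick out above that cup's rim: grip it there, across its diameter. Point on its axis, 32 mm above its foot; z up
- wash_cup_center (a point): low wide white porcelain brush-washing cup, 36 mm high, outer diameter 50 mm at the foot and 60 mm at the rim, wall 3.5 mm, floor 4 mm thick, about 0.12 kg; stands on the table with the water cup in it. Point on its axis, 18 mm above its foot; z up
- weight_grip (a point): bright steel paperweight: a flat bar 150 mm long (own y), 26 mm wide (x), 12 mm thick, with an upright grip tab in its middle, 12 mm wide (x), 32 mm long (y), 24 mm high, about 0.32 kg. At the start it lies roughly lengthwise on top of the inkstone. Point at the centre of the tab, 24 mm above the bar's underside and 12 mm above its upper face; the tab's top is 12 mm higher; z up. Either end may point either way
- inkstone_center (a point): flat matt black inkstone with a sunken well, 120 mm long (own y), 60 mm wide (x), 22 mm high, about 0.30 kg; lies on the table with the paperweight across its top. Point at its centre, 11 mm above its underside; z up. Either end may point either way
- water_pad_top (a point): the water cup's place: the smaller round cork pad, diameter 58 mm, 5 mm thick, fixed to the table; point at the centre of its top face, z up
- wash_pad_top (a point): the brush-washing cup's place: the larger round cork pad, diameter 80 mm, 5 mm thick, fixed to the table; point at the centre of its top face, z up
- weight_pad_top (a point): the paperweight's place: the long narrow cork strip, 174 mm (own y) by 48 mm (x), 5 mm thick, fixed to the table; point at the centre of its top face, z up
- stone_pad_top (a point): the inkstone's place: the broad oblong cork pad, 146 mm (own y) by 86 mm (x), 5 mm thick, fixed to the table; point at the centre of its top face, z up
- ink_bottle: bystander, leave alone: closed black ink bottle with a grey cap, diameter 52 mm, 70 mm high, standing beyond the work; origin at the centre of its underside
- seal: bystander, leave alone: upright stone seal block, 26 x 26 x 55 mm high, standing beyond the work; origin at the centre of its underside
There are look-alikes about, which are no part of the job. Leave any orange or yellow look-alike of the part that bears water_cup_center alone.

How it is judged (in metres and radians):
At the end, for the whole second after the job is handed in: Each of the four things rests on its own pad, released and still (under 0.02 m/s), its centre within 12 mm of the pad's centre, right way up (tilt under 0.1 rad, height within 4 mm of resting on the pad); the paperweight and the inkstone lie along their pads within 0.17 rad, either way round (horizontal distance between water_cup_center and water_pad_top below 0.012 m and z of water_cup_center in the frame of water_pad_top between 0.028 and 0.036 m and angle between each of water_cup_center, wash_cup_center, weight_grip, inkstone_center's own z axis and vertical below 0.1 rad and linear speed of each of water_cup, wash_cup, weight, inkstone below 0.02 m/s and horizontal distance between wash_cup_center and wash_pad_top below 0.012 m and z of wash_cup_center in the frame of wash_pad_top between 0.014 and 0.022 m and horizontal distance between weight_grip and weight_pad_top below 0.012 m and z of weight_grip in the frame of weight_pad_top between 0.02 and 0.028 m and angle between the y axis of weight_grip and the y axis of weight_pad_top, either way round below 0.17 rad and horizontal distance between inkstone_center and stone_pad_top below 0.012 m and z of inkstone_center in the frame of stone_pad_top between 0.007 and 0.015 m and angle between the y axis of inkstone_center and the y axis of stone_pad_top, either way round below 0.17 rad); the robot touches nothing.
It fails at once if the water cup is dropped from more than about 25 mm or knocked flying (faster than 0.7 m/s while not in the gripper) (linear speed of water_cup above 0.7 m/s and contact force between water_cup and the fingers below 0.05 N).
It fails at once if the brush-washing cup is dropped from more than about 25 mm or knocked flying (faster than 0.7 m/s while not in the gripper) (linear speed of wash_cup above 0.7 m/s and contact force between wash_cup and the fingers below 0.05 N).
It fails at once if the paperweight is dropped from more than about 25 mm or knocked flying (faster than 0.7 m/s while not in the gripper) (linear speed of weight above 0.7 m/s and contact force between weight and the fingers below 0.05 N).
It fails at once if the inkstone is dropped from more than about 25 mm or knocked flying (faster than 0.7 m/s while not in the gripper) (linear speed of inkstone above 0.7 m/s and contact force between inkstone and the fingers below 0.05 N).
It fails at once if the ink bottle or the seal is moved more than 20 mm (distance of any of ink_bottle, seal from where it was at the start of the episode above 0.02 m).
It also fails if it takes over 128 s, if anything falls off the work surface, if the arm or the gripper's body presses on something with over 40 N, if the wrist force passes 120 N, or if a joint passes its speed limit or range.

### The arm

A 6-joint arm with a two-finger parallel gripper is mounted at the origin on the work surface. World frame = base frame: x ahead of the robot, y to its left, z up, the work surface at z = 0. Lengths are in m, angles in degrees, forces in N, time in s.
With the tool pointing down it reaches from about 0.25 to 0.725 m from the base axis. Payload 9.7 kg.
Tool frame: the origin (TCP) lies at the centre of the arm's flange, where the gripper is bolted on; the fingertips stand 173 mm ahead of it and the grasp point (between the pads) lies bot.grip_depth ahead of it (bot.grip_depth is the distance from the TCP to the grasp point, in m); z points along the fingers, y is the direction in which the jaws open and shut (so a half turn about z gives the same grasp; the last joint's range is limited). The gripper opens to 85 mm and grips with 20 to 120 N. Pads are 22 mm wide; open, the fingers measure 114 mm over their backs; the gripper's body (76 mm by 85 mm) begins 54 mm behind the grasp point. The pads swing forward as they close: fully open they stand 13 mm farther back than shut.
Start: joints at [70.818, 4.979, 10.078, 95.1, 0, 90], TCP at [0.181, 0.519, 0.405] pointing down, gripper open.
Joint ranges: [-179.16, 179.16], [-48.56, 103.87], [-65.8, 70.77], [-126.05, 130.52], [-82.76, 87.17], [-180, 180]. Speed limits (degrees/s): [127.2, 127.2, 147.25, 180, 180, 180].

### API

Orientations are given as [roll, pitch, yaw] about the fixed x, y, z axes, in that order (R = Rz(yaw) Ry(pitch) Rx(roll)).
In Python, from workcell import status, viewer, bot gives the robot as it stands. The module is installed in compiled form; this text tells all that it offers.
- The arm moves only by the tool move_arm, never from a script. Its argument "commands" is a list of rows, each an object with "claw": the gripper's target within -1 to 1 (fully open at 1, half-way at 0, shut at -1); "travel": the shift along the tool's x, y, z in cm, a list of three; "turn": the turn about the tool's z in degrees. A call has 1 to 5 rows; each row shifts and turns the commanded pose from where the row before left it, along the tool's axes as they then stand; what a row does not reach is not made up. A row lasts 1/12 s, in which the tool goes at most 41.7 mm and 7.16 degrees, less where a joint would pass 70% of its speed; a pose out of reach is approached as far as the arm can. A call is refused whole if a number of a shift passes 4.17 or a number of a turn 7.16, either way. A call with a gripper value outside its range is refused whole. The fingers move at their own pace and stop on an object; "squeeze" is the grip in N (left out, the last holds). Time passes only in rows, so rows that do not move let the fingers close. It gives the time, the measured TCP pose, the force and the opening at its end, in the units of the state.
- status.get_obs(): the state, without advancing time (a new reading comes with each control period).
- viewer.camera(name): name is "scene" or "top" or "wrist"; returns the picture (400x640x3 uint8, blue, green, red); there is no depth.
- viewer.camera_params(name): a dict with "camera_matrix" (3x3 intrinsics, pixels), "xyz" and "rotation" of the camera in the world. Camera axes: x right, y up, looking along -z (the intrinsics and any distortion apply to the point x, -y, -z); pixel columns grow to the right and rows downward; lengths in m; the calibration is good to about 2 mm. A picture is of the moment at which its call begins: read the wrist's pose just before it. camera_params takes no time and is no camera call; for the wrist camera it gives the pose at the moment of the call.
- bot.job_done(): hands the job in, once; it reports no verdict.
The state is a dict: "time": time; "q": joint angles; "qd": joint speeds; "joint_efforts": joint torques, N m; "ee_pos": TCP position; "tcp_rot": TCP orientation; "wrist_force": force on the tool from outside, world axes, zero at the start; "torque": the same for the moment, N m; "opening": finger opening in m.
Only numpy, scipy, OpenCV 4.12 (cv2) and the standard library are available. Lean on these libraries where they do the work, as an engineer would, in place of code of your own. Each camera call takes 0.05 s, during which the arm holds its last target.

## Working session

There is one attempt and no reset: what is moved stays moved. The work goes in short steps, Python scripts to look and compute and a tool call to move; the robot and the scene stay as the last step left them, time stands still between calls to the robot, and variables do not carry over. Pictures are saved under pics/ and viewed, and the job is handed in when it is done.

Besides the shell and the picture viewer there is one more tool, called after "Emit:" as name(argument=value, ...), one argument or row to a line, values as JSON. move_arm: Moves the arm, as the interface text tells. Its arguments: {"type":"object","properties":{"commands":{"type":"array"},"squeeze":{"type":"number"}},"required":["commands"]}

```bash
mkdir -p pics; cat > h.py <<'E'
import numpy as np, cv2
from workcell import status, viewer, bot
def params(name):
    p=viewer.camera_params(name); return np.array(p['camera_matrix']),np.array(p['xyz']),np.array(p['rotation']),p
def ray(name,u,v,z,P=None):
    K,t,R,p=P or params(name)
    d=np.linalg.inv(K)@np.array([u,v,1.]); d=np.array([d[0],-d[1],-d[2]]); w=R@d
    s=(z-t[2])/w[2]; return t+s*w
def proj(name,X,P=None):
    K,t,R,p=P or params(name)
    c=R.T@(np.array(X,float)-t); q=K@np.array([c[0],-c[1],-c[2]]); return q[:2]/q[2]
E
python3 - <<'E'
from h import *
o=status.get_obs(); print(o, bot.grip_depth)
for n in ['scene','top','wrist']:
    K,t,R,p=params(n); print(n,K.tolist(),t,R.tolist(),[k for k in p])
    cv2.imwrite(f'pics/{n}0.png',viewer.camera(n))
E
```

```text
{'time': 0.0, 'q': array([7.08181682e+01, 5.01034961e+00, 1.00338922e+01, 9.50994854e+01,
       1.25226145e-03, 9.00009408e+01]), 'qd': array([-0.00668565, -0.0057349 ,  0.00417963,  0.00070635, -0.04691586,
        0.07676179]), 'joint_efforts': array([-1.73858789e-03, -5.20389998e+01,  4.64803505e+01,  1.63810834e-02,
        8.68305756e-05, -3.62655442e-06]), 'ee_pos': array([0.18070853, 0.51946195, 0.40398509]), 'tcp_rot': array([-1.79924057e+02, -1.25101336e-03,  1.60817226e+02]), 'wrist_force': array([-0.02523063, -0.06774838,  0.16851859]), 'torque': array([-0.00596882,  0.02505573, -0.01886364]), 'opening': 0.08549562238762322} 0.1547
scene [[489.58211000837355, 0.0, 318.11254843842653], [0.0, 489.58211000837355, 203.45735079174534], [0.0, 0.0, 1.0]] [ 1.08242188 -0.3769182   0.81197323] [40.53025527821107, -0.460342382665371, 54.05146751900467] ['camera_matrix', 'xyz', 'rotation']
top [[424.8979078582258, 0.0, 319.6493638970003], [0.0, 424.8979078582258, 206.27953186077872], [0.0, 0.0, 1.0]] [0.419925   0.02315577 0.90529378] [10.671443107579645, -1.1601197684062903, -90.48819172234612] ['camera_matrix', 'xyz', 'rotation']
wrist [[296.42181222168466, 0.0, 316.14425389368273], [0.0, 296.42181222168466, 199.51639473390117], [0.0, 0.0, 1.0]] [0.10767936 0.54419189 0.37215808] [-17.263437184597507, 0.07442306481235483, 70.9053897540652] ['camera_matrix', 'xyz', 'rotation']
```

Rotation is rpy degrees; convert accordingly.

```bash
sed -i "s/np.array(p\['rotation'\]),p/Rotation.from_euler('xyz',p['rotation'],degrees=True).as_matrix(),p/; s/^import numpy.*/&\nfrom scipy.spatial.transform import Rotation/" h.py; python3 - <<'E'
from h import *
for n in ['scene','top']: print(n,proj(n,[0.5,0,0]),proj(n,[0.5,0.2,0]),proj(n,[.4,0,0]))
o=status.get_obs();print(proj('wrist',o['ee_pos']+[0,0,-.173]))
E
```

```text
scene [298.24392468 203.87160606] [368.84986012 166.0273834 ] [273.4954356  176.80600141]
top [321.59312571 247.98581533] [227.25279917 248.62110985] [322.04210805 295.96956521]
[317.43637676 259.23787553]
```

View pics/top0.png

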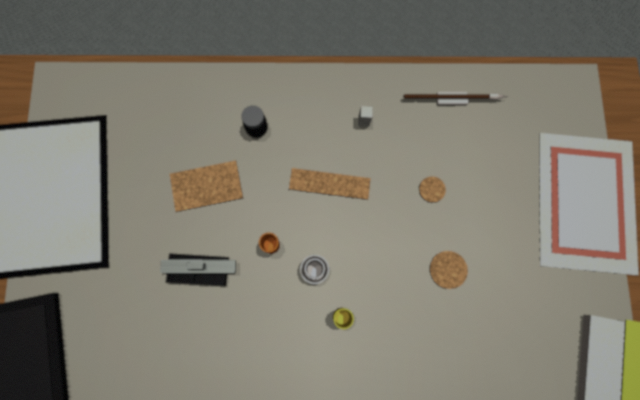

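View pics/scene0.png

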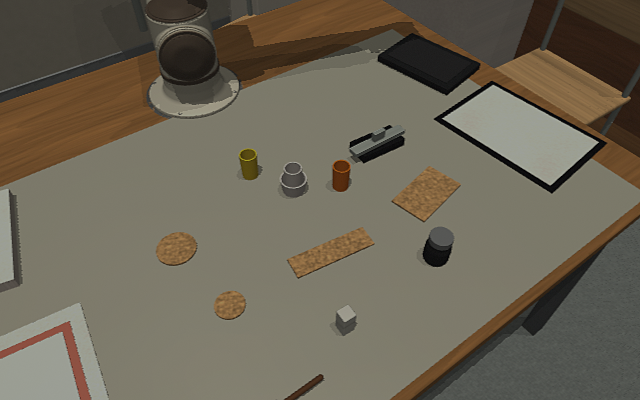

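View pics/wrist0.png

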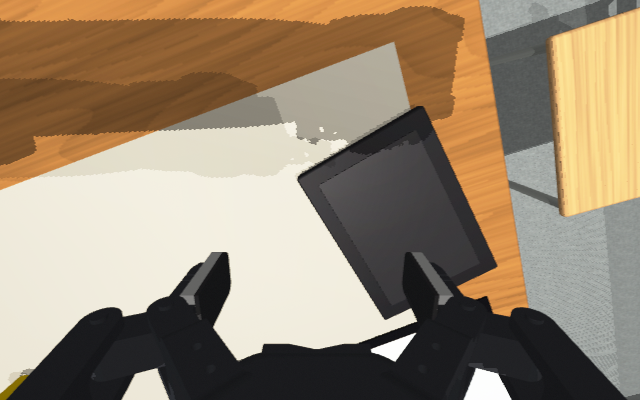

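The top view shows the nested white cups at (314,269) and the look-alike cups at (269,243) orange and (343,318) yellow. The weight and stone are at (198,268). The pads are at (206,186) broad, (330,184) strip, (432,189) small round and (449,269) large round. The bottle is at (254,120) and the seal at (365,115). I'm choosing the white cup, with orange and yellow excluded, and taking close crops to check.

```bash
python3 - <<'E'
from h import *
im=cv2.imread('pics/top0.png')
def crop(n,x0,y0,w,h,s):
    c=cv2.resize(im[y0:y0+h,x0:x0+w],None,fx=s,fy=s,interpolation=cv2.INTER_CUBIC)
    for k in range(0,w,10): cv2.putText(c,str(x0+k),(k*s,8),0,.3,(0,0,255),1); cv2.line(c,(k*s,10),(k*s,14),(0,0,255),1)
    for k in range(0,h,10): cv2.putText(c,str(y0+k),(0,k*s+4),0,.3,(0,0,255),1); 
    cv2.imwrite(n,c)
crop('pics/a.png',150,150,100,75,8)
crop('pics/b.png',150,230,100,70,8)
crop('pics/c.png',255,225,110,110,5)
crop('pics/d.png',280,150,100,60,8)
crop('pics/e.png',400,160,80,140,4)
hsv=cv2.cvtColor(im,cv2.COLOR_BGR2HSV)
m=((hsv[...,0]>7)&(hsv[...,0]<18)&(hsv[...,1]>110)&(hsv[...,2]>60)).astype(np.uint8)*255
m=cv2.morphologyEx(m,cv2.MORPH_CLOSE,np.ones((5,5)));m=cv2.morphologyEx(m,cv2.MORPH_OPEN,np.ones((3,3)))
P=params('top')
cs,_=cv2.findContours(m,cv2.RETR_EXTERNAL,cv2.CHAIN_APPROX_NONE)
for c in cs:
    if 300<cv2.contourArea(c)<6000:
        X=np.array([ray('top',*p[0],0.005,P)[:2] for p in c]).astype(np.float32)*1000
        r=cv2.minAreaRect(X);M=cv2.moments(c); cc=ray('top',M['m10']/M['m00'],M['m01']/M['m00'],.005,P)
        print(r,cc,cv2.minAreaRect(c)[0])
E
```

```text
((392.40875244140625, -655.2661743164062), (23.475746154785156, 90.83189392089844), 81.46810913085938) [ 0.39627857 -0.65839749  0.005     ] (633.5, 297.5)
((452.67242431640625, -267.326171875), (74.89507293701172, 73.1370620727539), 89.510009765625) [ 0.45243682 -0.26677248  0.005     ] (448.5, 269.5)
((626.84033203125, -242.3305206298828), (53.200748443603516, 49.31085205078125), 89.7481689453125) [ 0.62657665 -0.24205838  0.005     ] (432.0, 189.0)
((640.24169921875, -17.891525268554688), (169.62037658691406, 44.20306396484375), 82.19588470458984) [ 0.64021526 -0.01772838  0.005     ] (329.29327392578125, 183.380615234375)
((636.42333984375, 249.61019897460938), (82.54324340820312, 142.5363311767578), 11.845738410949707) [0.63583198 0.24990481 0.005     ] (205.45428466796875, 185.68873596191406)
```

View pics/b.png

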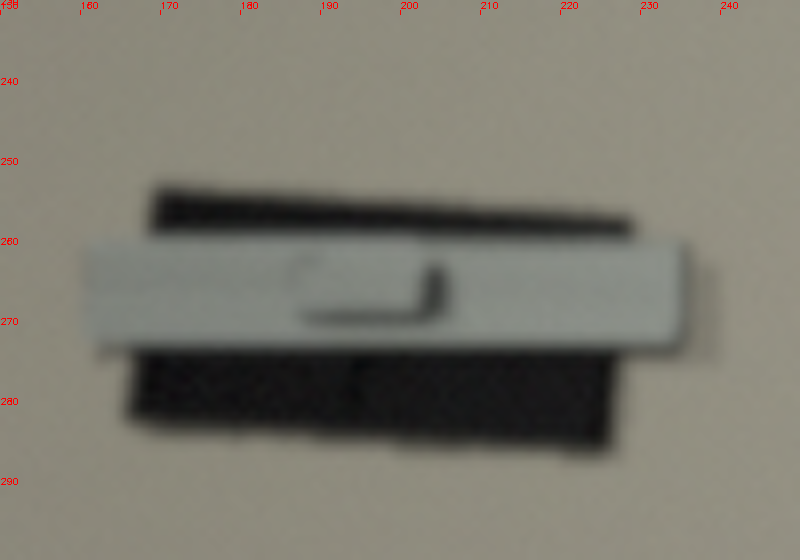

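View pics/c.png

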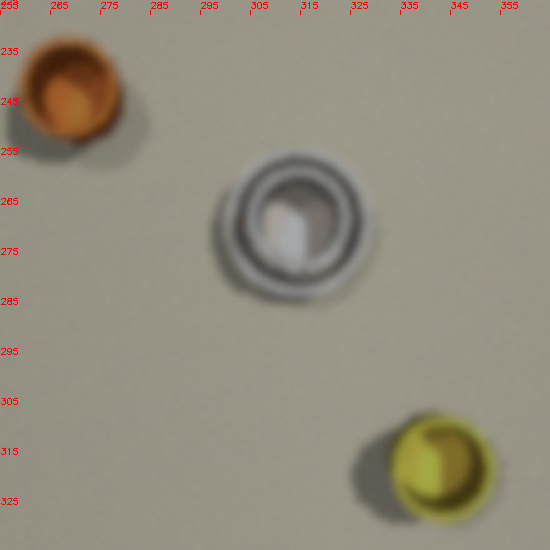

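View pics/a.png

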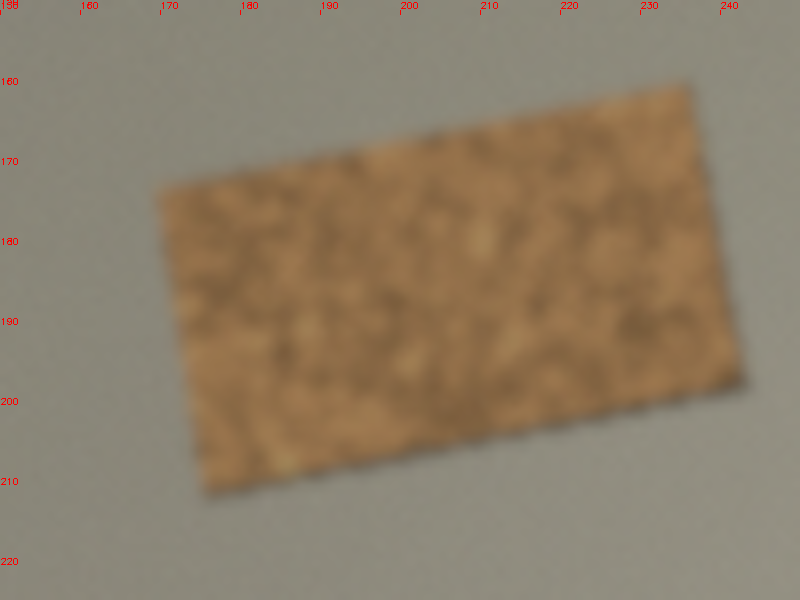

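```bash
python3 - <<'E'
from h import *
P=params('top')
f=lambda pts,z:np.array([ray('top',u,v,z,P)[:2] for u,v in pts])*1000
def rep(n,pts,z):
    X=f(pts,z);d=(X[1]-X[0]+X[2]-X[3])/2;print(n,X.round(1).tolist(),'c',X.mean(0).round(1),'len',[np.linalg.norm(X[i]-X[(i+1)%4]).round(1) for i in range(4)],'ang',np.degrees(np.arctan2(d[1],d[0])).round(1))
rep('bar',[(160.3,260),(235,260),(235,273.5),(161,273.5)],.034)
rep('tab',[(187,261.5),(203,261.5),(203,269),(187,269)],.058)
rep('stone',[(169,253.5),(229,257.5),(226,285.5),(166,282)],.022)
rep('spad',[(170,173),(236.5,160.5),(243,198),(175.5,211)],.005)
print('cup',f([(314.8,269.4)],.068),'wash',f([(314.4,270.4)],.036))
print('orange',f([(269,243)],.06),'yellow',f([(343,318)],.06))
print('nadir',proj('top',[.42,.023,0]))
E
```

```text
bar [[474.9, 327.5], [473.8, 177.0], [446.7, 176.2], [447.9, 324.5]] c [460.8 251.3] len [np.float64(150.6), np.float64(27.1), np.float64(148.3), np.float64(27.2)] ang -90.4
tab [[470.1, 266.8], [469.8, 235.5], [455.2, 234.8], [455.4, 266.1]] c [462.6 250.8] len [np.float64(31.3), np.float64(14.6), np.float64(31.2), np.float64(14.6)] ang -90.4
stone [[488.8, 314.8], [479.8, 191.5], [423.1, 195.9], [431.1, 317.5]] c [455.7 254.9] len [np.float64(123.5), np.float64(56.8), np.float64(121.9), np.float64(57.8)] ang -94.0
spad [[664.6, 328.1], [692.4, 184.9], [608.4, 168.7], [580.6, 311.7]] c [636.5 248.3] len [np.float64(145.8), np.float64(85.6), np.float64(145.7), np.float64(85.5)] ang -79.0
cup [[452.34231867  15.38464745]] wash [[451.58378135  15.91014066]]
orange [[505.29673737 106.00396411]] yellow [[359.31911167 -38.55484353]]
nadir [310.96771839 286.30841066]
```

View pics/d.png

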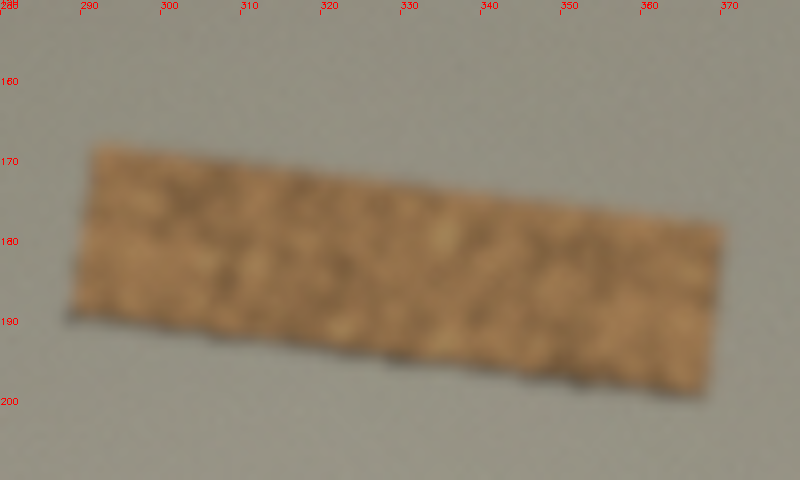

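View pics/e.png

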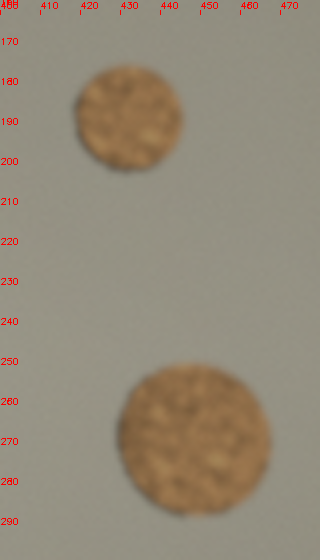

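Emit:
move_arm(
  commands=[
    {"claw": 1, "travel": [0, 0, 0], "turn": 7.08},
    {"claw": 1, "travel": [0, 0, 0], "turn": 7.08},
    {"claw": 1, "travel": [0, 0, 0], "turn": 7.08},
    {"claw": 1, "travel": [0, 0, 0], "turn": 7.08},
    {"claw": 1, "travel": [0, 0, 0], "turn": 7.08},
  ],
  squeeze=60,
)

```text
time: 0.57
ee_pos: [0.1807, 0.5195, 0.4044]
tcp_rot: [-180.0, 0.0, 125.1]
wrist_force: [0.4, -0.2, -0.2]
opening: 0.0855
```

Emit:
move_arm(
  commands=[
    {"claw": 1, "travel": [0, 0, 0], "turn": 7.08},
    {"claw": 1, "travel": [0, 0, 0], "turn": 7.08},
    {"claw": 1, "travel": [0, 0, 0], "turn": 7.08},
    {"claw": 1, "travel": [0, 0, 0], "turn": 7.08},
    {"claw": 1, "travel": [0, 0, 0], "turn": 7.08},
  ],
)

```text
time: 0.98
ee_pos: [0.1807, 0.5195, 0.4044]
tcp_rot: [-180.0, 0.0, 89.7]
wrist_force: [-0.0, -0.9, -0.0]
opening: 0.0853
```

Emit:
move_arm(
  commands=[
    {"claw": 1, "travel": [-2.68, 2.81, 1.0], "turn": 0},
    {"claw": 1, "travel": [-2.68, 2.81, 1.0], "turn": 0},
    {"claw": 1, "travel": [-2.68, 2.81, 1.0], "turn": 0},
    {"claw": 1, "travel": [-2.68, 2.81, 1.0], "turn": 0},
    {"claw": 1, "travel": [-2.68, 2.81, 1.0], "turn": 0},
  ],
)

```text
time: 1.4
ee_pos: [0.3221, 0.3841, 0.354]
tcp_rot: [-180.0, 0.0, 90.1]
wrist_force: [0.0, 0.5, 0.3]
opening: 0.0847
```

Emit:
move_arm(
  commands=[
    {"claw": 1, "travel": [-2.68, 2.81, 1.0], "turn": 0},
    {"claw": 1, "travel": [-2.68, 2.81, 1.0], "turn": 0},
    {"claw": 1, "travel": [-2.68, 2.81, 1.0], "turn": 0},
    {"claw": 1, "travel": [-2.68, 2.81, 1.0], "turn": 0},
    {"claw": 1, "travel": [-2.68, 2.81, 1.0], "turn": 0},
  ],
)

```text
time: 1.82
ee_pos: [0.4628, 0.2498, 0.3041]
tcp_rot: [-180.0, -0.0, 90.0]
wrist_force: [-0.3, 0.4, 0.3]
opening: 0.0852
```

```bash
cat > snap.py <<'E'
from h import *
import sys
n=sys.argv[1]; f=sys.argv[2]
o=status.get_obs(); P=params(n); im=viewer.camera(n); cv2.imwrite(f'pics/{f}.png',im)
import pickle; pickle.dump(P,open(f'pics/{f}.pkl','wb'))
print(o['ee_pos'],o['tcp_rot'],o['opening'],o['wrist_force'])
E
python3 snap.py wrist w1
```

```text
[0.46277968 0.24984428 0.30409501] [-1.79994790e+02 -1.58174541e-03  9.00149002e+01] 0.0852197386466995 [-0.27901927  0.4216448   0.25819083]
```

View pics/w1.png

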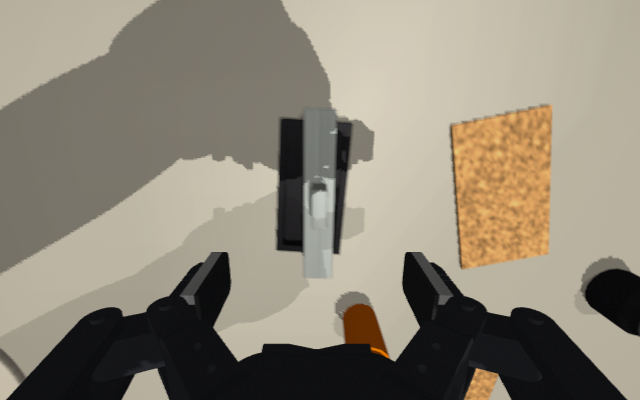

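The weight is seen end-on. The tab top is about (319,188) to (320,220), the bar runs from (304,107) to (332,277), and the stone spans (280,118) to (340,253).

```bash
python3 - <<'E'
from h import *
import pickle
P=pickle.load(open('pics/w1.pkl','rb'))
im=cv2.imread('pics/w1.png')
c=cv2.resize(im[95:290,230:390],None,fx=3.5,fy=3,interpolation=cv2.INTER_CUBIC)
c=cv2.resize(im[95:290,230:390],None,fx=3,fy=3,interpolation=cv2.INTER_CUBIC);cv2.imwrite('pics/w1c.png',c)
for p,z in [((304,108),.034),((337,108),.034),((303.5,277),.034),((333,277),.034),((319,204),.058)]: print(p,ray('wrist',*p,z,P))
E
```

```text
(304, 108) [0.45196836 0.32499463 0.034     ]
(337, 108) [0.47731208 0.3250403  0.034     ]
(303.5, 277) [0.44998506 0.17715749 0.034     ]
(333, 277) [0.47699445 0.17718425 0.034     ]
(319, 204) [0.46355956 0.25530463 0.058     ]
```

View pics/w1c.png

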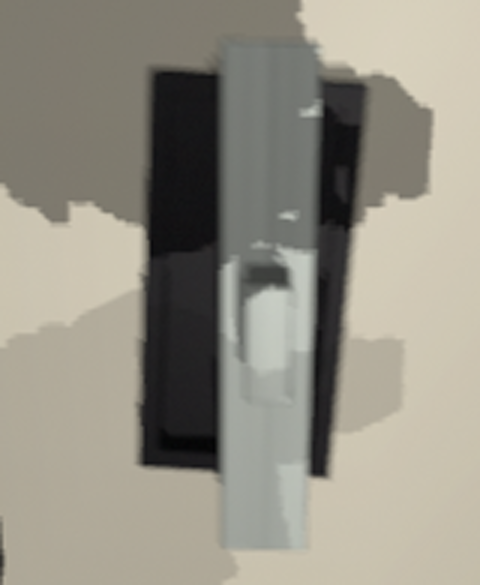

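Emit:
move_arm(
  commands=[
    {"claw": 1, "travel": [0.1, 0.1, 2.3], "turn": 0},
    {"claw": 1, "travel": [0, 0, 2.5], "turn": 0},
    {"claw": 1, "travel": [0, 0, 2.5], "turn": 0},
    {"claw": 1, "travel": [0, 0, 1.9], "turn": 0},
    {"claw": 1, "travel": [0, 0, 0], "turn": 0},
  ],
)

```text
time: 2.28
ee_pos: [0.4616, 0.2518, 0.2084]
tcp_rot: [-179.7, 0.2, 90.0]
wrist_force: [-0.5, -0.1, -0.3]
opening: 0.0853
```

Emit:
move_arm(
  commands=[
    {"claw": -1, "travel": [0, 0, 0], "turn": 0},
    {"claw": -1, "travel": [0, 0, 0], "turn": 0},
    {"claw": -1, "travel": [0, 0, 0], "turn": 0},
    {"claw": -1, "travel": [0, 0, 0], "turn": 0},
    {"claw": -1, "travel": [0, 0, 0], "turn": 0},
  ],
)

```text
time: 2.7
ee_pos: [0.4631, 0.2527, 0.2138]
tcp_rot: [179.9, -0.0, 90.0]
wrist_force: [-0.0, 0.0, 0.2]
opening: 0.0256
```

Emit:
move_arm(
  commands=[
    {"claw": -1, "travel": [0, 0, 0], "turn": 0},
    {"claw": -1, "travel": [0, 0, 0], "turn": 0},
    {"claw": -1, "travel": [0, 0, 0], "turn": 0},
    {"claw": -1, "travel": [0, 0, 0], "turn": 0},
    {"claw": -1, "travel": [0, 0, 0], "turn": 0},
  ],
)

```text
time: 3.12
ee_pos: [0.463, 0.2526, 0.2135]
tcp_rot: [179.9, -0.0, 90.0]
wrist_force: [-2.1, -0.7, 5.7]
opening: 0.0106
```

```bash
python3 snap.py wrist w2
```

```text
[0.46297015 0.25263527 0.21347315] [ 1.79942657e+02 -3.55072045e-02  9.00070170e+01] 0.010563787667695581 [-2.12798871 -0.65116365  5.74490498]
```

View pics/w2.png

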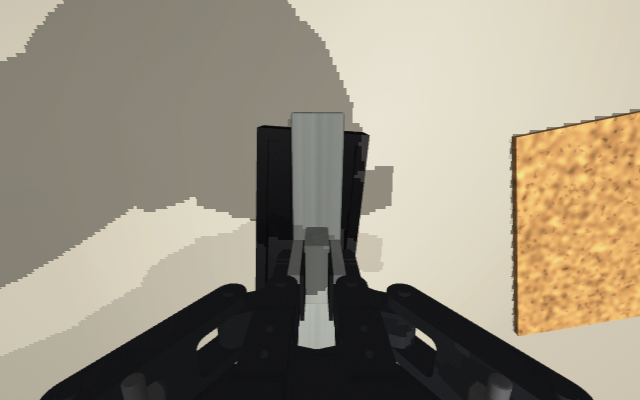

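The tab sits between the fingers and the opening reads 10.6 mm. I'll lift it now.

Emit:
move_arm(
  commands=[
    {"claw": -1, "travel": [0, 0, -0.3], "turn": 0},
    {"claw": -1, "travel": [0, 0, -0.7], "turn": 0},
    {"claw": -1, "travel": [0, 0, -1.5], "turn": 0},
    {"claw": -1, "travel": [0, 0, -2], "turn": 0},
    {"claw": -1, "travel": [0, 0, -2], "turn": 0},
  ],
  squeeze=80,
)

```text
time: 3.58
ee_pos: [0.4624, 0.2523, 0.2778]
tcp_rot: [-179.9, 0.1, 90.0]
wrist_force: [0.2, -0.0, -4.7]
opening: 0.0101
```

Emit:
move_arm(
  commands=[
    {"claw": -1, "travel": [0, 0, -2], "turn": 0},
    {"claw": -1, "travel": [0, 0, -1.5], "turn": 0},
    {"claw": -1, "travel": [0, 0, -0.6], "turn": 0},
    {"claw": -1, "travel": [0, 0, 0], "turn": 0},
  ],
)

```text
time: 3.92
ee_pos: [0.463, 0.2526, 0.32]
tcp_rot: [179.9, -0.0, 90.0]
wrist_force: [-0.0, 0.7, -4.3]
opening: 0.0104
```

```bash
python3 snap.py wrist w3; python3 snap.py top t3
```

```text
[0.46298576 0.25264429 0.31996245] [ 1.79910950e+02 -4.91001221e-02  9.00179125e+01] 0.010435557615345094 [-2.83381470e-03  7.32381738e-01 -4.31706879e+00]
[0.46285713 0.25256772 0.31860056] [ 1.79992365e+02 -3.84365808e-03  9.00170364e+01] 0.010035111145011873 [-0.67236415 -0.03130787 -3.98880782]
```

View pics/w3.png

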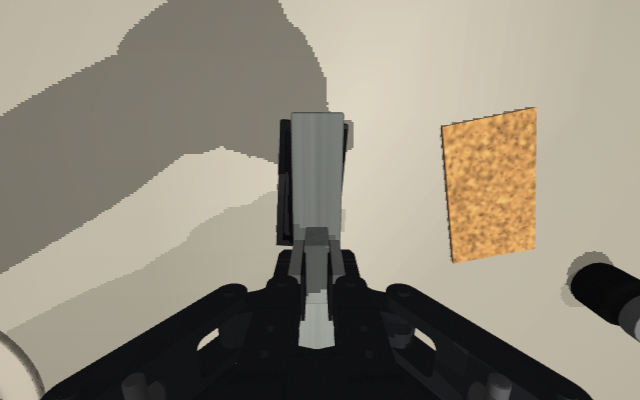

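Emit:
move_arm(
  commands=[
    {"claw": -1, "travel": [-1.53, 1.0, 0], "turn": 0},
    {"claw": -1, "travel": [-3.06, 2.0, 0], "turn": 0},
    {"claw": -1, "travel": [-3.36, 2.2, 0], "turn": 0},
    {"claw": -1, "travel": [-3.36, 2.2, 0], "turn": 0},
    {"claw": -1, "travel": [-3.36, 2.2, 0], "turn": 0},
  ],
)

```text
time: 4.43
ee_pos: [0.5592, 0.1043, 0.3171]
tcp_rot: [-179.9, 0.0, 90.1]
wrist_force: [1.5, 0.8, -4.4]
opening: 0.0103
```

Emit:
move_arm(
  commands=[
    {"claw": -1, "travel": [-3.36, 2.2, 0], "turn": 0},
    {"claw": -1, "travel": [-3.36, 2.2, 0], "turn": 0},
    {"claw": -1, "travel": [-3.36, 2.2, 0], "turn": 0},
    {"claw": -1, "travel": [-1.84, 1.2, 0], "turn": 0},
    {"claw": -1, "travel": [-0.4, 0.3, 0], "turn": 0},
  ],
)

```text
time: 4.85
ee_pos: [0.6412, -0.021, 0.3159]
tcp_rot: [-179.8, 0.0, 89.8]
wrist_force: [0.0, 0.9, -4.2]
opening: 0.0103
```

Emit:
move_arm(
  commands=[
    {"claw": -1, "travel": [0, 0, 0], "turn": 2},
    {"claw": -1, "travel": [0, 0, 0], "turn": 3.4},
    {"claw": -1, "travel": [0, 0, 0], "turn": 2.2},
    {"claw": -1, "travel": [0, 0, 0], "turn": 0},
    {"claw": -1, "travel": [0, 0, 0], "turn": 0},
  ],
)

```text
time: 5.27
ee_pos: [0.6396, -0.0169, 0.3175]
tcp_rot: [-179.9, 0.0, 82.5]
wrist_force: [0.6, 0.6, -4.1]
opening: 0.01
```

```bash
python3 snap.py wrist w4;python3 snap.py top t4
```

```text
[ 0.63963074 -0.01693916  0.31746003] [-1.79888393e+02  7.87373306e-03  8.25119602e+01] 0.010012721278367309 [ 0.59869125  0.63691315 -4.09278644]
[ 0.63967181 -0.01696695  0.31776326] [-1.79917544e+02  6.40835052e-03  8.25233941e+01] 0.010089101219653373 [ 0.0956474   0.2618297  -3.68678598]
```

View pics/w4.png

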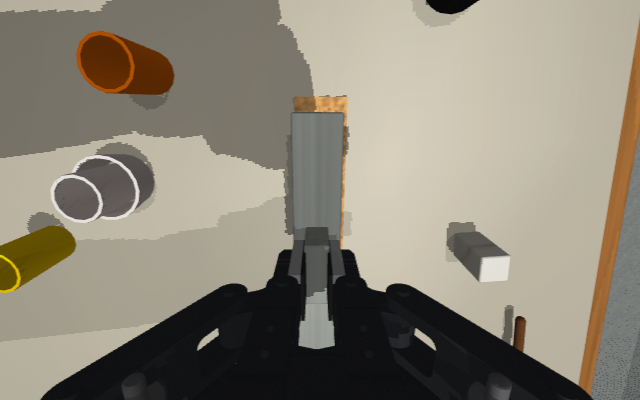

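View pics/t4.png

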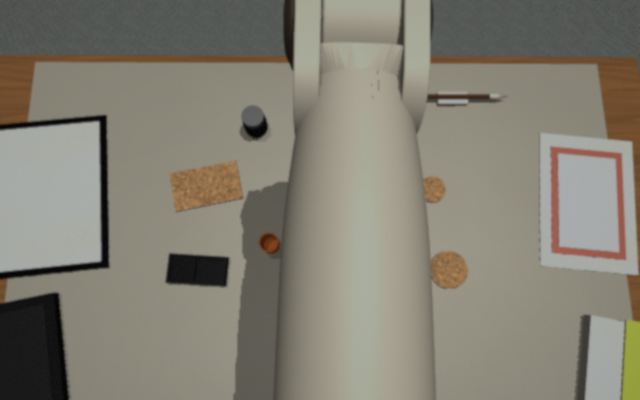

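```bash
python3 - <<'E'
from h import *
import pickle
P=pickle.load(open('pics/w4.pkl','rb'))
print(ray('wrist',293,97,.005,P),ray('wrist',348,97,.005,P))
a=ray('wrist',320.5,97,.005,P);print(a, a[:2]-.087*np.array([np.cos(1.438),np.sin(1.438)]))
zt=.3175-.2135+.034
print(ray('wrist',291,112.5,zt,P),ray('wrist',343.5,112.5,zt,P))
b=ray('wrist',317.2,112.5,zt,P);print(b, b[:2]-.075*np.array([np.cos(1.440),np.sin(1.440)]))
im=cv2.imread('pics/t4.png');cv2.imwrite('pics/t4c.png',cv2.resize(im[240:300,150:250],None,fx=8,fy=8,interpolation=cv2.INTER_CUBIC))
E
```

```text
[0.62807084 0.06955889 0.005     ] [0.67688146 0.06321939 0.005     ]
[0.65247743 0.06638897 0.005     ] [ 0.64095808 -0.01984504]
[0.63532032 0.05718734 0.138     ] [0.66018841 0.0539582  0.138     ]
[0.64773132 0.05557576 0.138     ] [ 0.63794954 -0.01878362]
```

View pics/t4c.png

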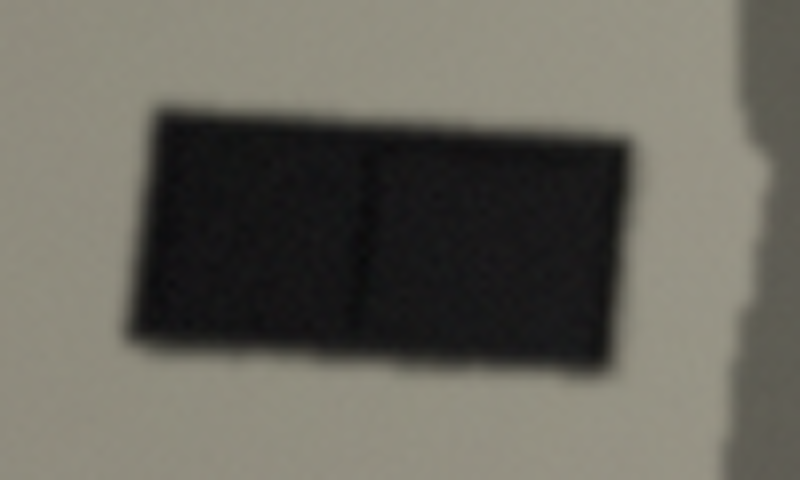

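Emit:
move_arm(
  commands=[
    {"claw": -1, "travel": [0, 0.2, 1.5], "turn": 0},
    {"claw": -1, "travel": [0, 0, 2.5], "turn": 0},
    {"claw": -1, "travel": [0, 0, 2.5], "turn": 0},
    {"claw": -1, "travel": [0, 0, 2.2], "turn": 0},
    {"claw": -1, "travel": [0, 0, 1.5], "turn": 0},
  ],
)

```text
time: 5.78
ee_pos: [0.6411, -0.0173, 0.2139]
tcp_rot: [-179.8, 0.0, 82.5]
wrist_force: [-0.1, 0.9, -3.6]
opening: 0.0098
```

Emit:
move_arm(
  commands=[
    {"claw": -1, "travel": [0, 0, 0.8], "turn": 0},
    {"claw": -1, "travel": [0, 0, 0.4], "turn": 0},
    {"claw": -1, "travel": [0, 0, 0.2], "turn": 0},
    {"claw": -1, "travel": [0, 0, 0.1], "turn": 0},
    {"claw": -1, "travel": [0, 0, 0], "turn": 0},
  ],
)

```text
time: 6.2
ee_pos: [0.6422, -0.0175, 0.2027]
tcp_rot: [179.9, -0.0, 82.4]
wrist_force: [0.8, -0.2, -3.9]
opening: 0.0102
```

Emit:
move_arm(
  commands=[
    {"claw": -1, "travel": [0, 0, 0.1], "turn": 0},
    {"claw": -1, "travel": [0, 0, 0], "turn": 0},
  ],
)

```text
time: 6.37
ee_pos: [0.6421, -0.0176, 0.2014]
tcp_rot: [179.9, -0.0, 82.4]
wrist_force: [0.7, -0.0, -4.6]
opening: 0.01
```

Emit:
move_arm(
  commands=[
    {"claw": -1, "travel": [0, 0, 0.2], "turn": 0},
    {"claw": -1, "travel": [0, 0, 0.15], "turn": 0},
    {"claw": -1, "travel": [0, 0, 0.05], "turn": 0},
    {"claw": -1, "travel": [0, 0, 0], "turn": 0},
  ],
)

```text
time: 6.7
ee_pos: [0.6419, -0.0175, 0.1967]
tcp_rot: [180.0, -0.0, 82.4]
wrist_force: [0.5, -0.3, -3.0]
opening: 0.0102
```

Emit:
move_arm(
  commands=[
    {"claw": -1, "travel": [0, 0, 0.07], "turn": 0},
    {"claw": -1, "travel": [0, 0, 0], "turn": 0},
  ],
)

```text
time: 6.87
ee_pos: [0.6419, -0.0176, 0.1966]
tcp_rot: [180.0, -0.0, 82.4]
wrist_force: [-1.8, -0.0, 2.3]
opening: 0.0102
```

Emit:
move_arm(
  commands=[
    {"claw": -0.5, "travel": [0, 0, 0], "turn": 0},
    {"claw": -0.3, "travel": [0, 0, 0], "turn": 0},
    {"claw": -0.2, "travel": [0, 0, 0], "turn": 0},
    {"claw": -0.2, "travel": [0, 0, -0.5], "turn": 0},
    {"claw": -0.2, "travel": [0, 0, -1.5], "turn": 0},
  ],
)

```text
time: 7.28
ee_pos: [0.6413, -0.0175, 0.2143]
tcp_rot: [-179.8, 0.0, 82.4]
wrist_force: [0.6, 1.0, -0.2]
opening: 0.0342
```

Emit:
move_arm(
  commands=[
    {"claw": 1, "travel": [0, 0, -3], "turn": 0},
    {"claw": 1, "travel": [0, 0, -3], "turn": 0},
    {"claw": 1, "travel": [0, 0, -3], "turn": 0},
    {"claw": 1, "travel": [0, 0, -1], "turn": 0},
    {"claw": 1, "travel": [0, 0, 0], "turn": 0},
  ],
)

```text
time: 7.7
ee_pos: [0.6424, -0.0176, 0.32]
tcp_rot: [179.7, -0.0, 82.4]
wrist_force: [1.2, 0.6, -0.0]
opening: 0.0854
```

```bash
python3 snap.py wrist w5
```

```text
[ 0.6423608  -0.01755221  0.32002817] [ 1.79660519e+02 -3.68056232e-02  8.24198321e+01] 0.08539363411071127 [ 1.20205957  0.57763    -0.02431509]
```

View pics/w5.png

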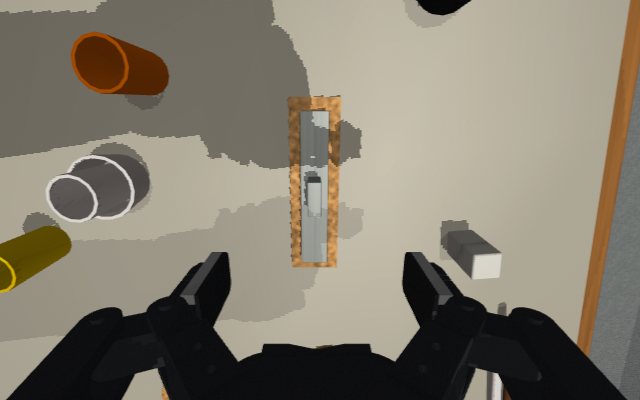

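```bash
python3 - <<'E'
from h import *
import pickle
P=pickle.load(open('pics/w5.pkl','rb'))
r=lambda u,v,z:ray('wrist',u,v,z,P)
pad=np.array([r(289,97,.005),r(340,96.5,.005),r(337,267,.005),r(291.5,267,.005)])
bar=np.array([r(300.5,111,.017),r(329,111,.017),r(324,262,.017),r(300.5,262,.017)])
print(pad.mean(0),bar.mean(0),np.linalg.norm(pad[0]-pad[3]),np.linalg.norm(bar[0]-bar[3]))
P=params('top')
X=np.array([ray('top',150+u/8,240+v/8,.022,P)[:2] for u,v in [(157,110),(630,138),(608,368),(130,342)]])
print(X,X.mean(0))
Xb=np.array([ray('top',150+u/8-.5,240+v/8-.5,.022,P)[:2] for u,v in [(157,110),(630,138),(608,368),(130,342)]])
print(Xb.mean(0))
E
```

```text
[ 0.6409905  -0.01912844  0.005     ] [ 0.64009023 -0.01876731  0.017     ] 0.17279875935771744 0.14816038419785652
[[0.48830849 0.31344518]
 [0.48027243 0.19207009]
 [0.42208729 0.19584188]
 [0.42960769 0.31694263]] [0.45506897 0.25457495]
[0.45608997 0.2556374 ]
```

Emit:
move_arm(
  commands=[
    {"claw": 1, "travel": [0, 0, 0], "turn": -3.9},
    {"claw": 1, "travel": [1.28, -1.0, 0], "turn": 0},
    {"claw": 1, "travel": [3.07, -2.4, 0], "turn": 0},
    {"claw": 1, "travel": [3.07, -2.4, 0], "turn": 0},
    {"claw": 1, "travel": [3.07, -2.4, 0], "turn": 0},
  ],
)

```text
time: 8.17
ee_pos: [0.5655, 0.093, 0.3133]
tcp_rot: [-179.8, 0.0, 86.2]
wrist_force: [-0.2, 0.0, -0.7]
opening: 0.0855
```

Emit:
move_arm(
  commands=[
    {"claw": 1, "travel": [3.07, -2.4, 0], "turn": 0},
    {"claw": 1, "travel": [3.07, -2.4, 0], "turn": 0},
    {"claw": 1, "travel": [3.07, -2.4, 0], "turn": 0},
    {"claw": 1, "travel": [3.07, -2.4, 0], "turn": 0},
    {"claw": 1, "travel": [2.3, -1.8, 0], "turn": 0},
  ],
)

```text
time: 8.58
ee_pos: [0.4603, 0.2469, 0.314]
tcp_rot: [-179.9, 0.1, 86.4]
wrist_force: [0.7, 0.0, -0.0]
opening: 0.0854
```

Emit:
move_arm(
  commands=[
    {"claw": 1, "travel": [0.9, -0.7, 0], "turn": 0},
    {"claw": 1, "travel": [0, 0, 0], "turn": 0},
    {"claw": 1, "travel": [0, 0, 0], "turn": 0},
  ],
)

```text
time: 8.83
ee_pos: [0.4558, 0.2547, 0.3147]
tcp_rot: [-179.9, 0.1, 86.4]
wrist_force: [0.7, -0.6, -0.6]
opening: 0.0852
```

```bash
python3 snap.py wrist w6
```

```text
[0.45577202 0.25472154 0.31470438] [-1.79927434e+02  6.76651952e-02  8.63989575e+01] 0.08523806391106943 [ 0.72005381 -0.62512526 -0.55255015]
```

View pics/w6.png

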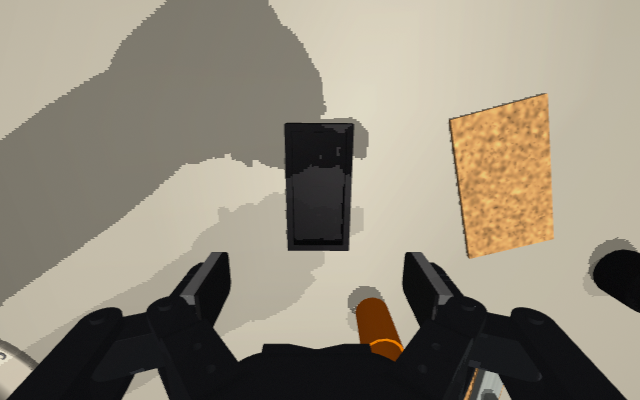

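```bash
python3 - <<'E'
from h import *
import pickle
P=pickle.load(open('pics/w6.pkl','rb'))
def rep(n,pts,z):
    X=np.array([ray('wrist',u,v,z,P)[:2] for u,v in pts]);d=(X[0]-X[3]+X[1]-X[2])/2
    print(n,X.mean(0).round(4),[np.linalg.norm(X[i]-X[(i+1)%4]).round(4) for i in range(4)],np.degrees(np.arctan2(d[1],d[0])))
rep('stone',[(285,123),(354,123),(349,250),(288.5,250)],.022)
rep('pad',[(450,120),(547,94.5),(553,238),(468.5,257)],.005)
E
```

```text
stone [0.4569 0.2572] [np.float64(0.0588), np.float64(0.1198), np.float64(0.0588), np.float64(0.1198)] 86.32688010856256
pad [0.6358 0.2496] [np.float64(0.0856), np.float64(0.1436), np.float64(0.0859), np.float64(0.1434)] 101.8468139411656
```

Emit:
move_arm(
  commands=[
    {"claw": 1, "travel": [0.15, 0.05, 1.5], "turn": 0},
    {"claw": 1, "travel": [0, 0, 3], "turn": 0},
    {"claw": 1, "travel": [0, 0, 3], "turn": 0},
    {"claw": 1, "travel": [0, 0, 3], "turn": 0},
    {"claw": 1, "travel": [0, 0, 1.8], "turn": 0},
  ],
)

```text
time: 9.3
ee_pos: [0.4566, 0.2542, 0.1892]
tcp_rot: [-179.8, 0.1, 86.2]
wrist_force: [-0.5, -0.5, -0.7]
opening: 0.0852
```

Emit:
move_arm(
  commands=[
    {"claw": 1, "travel": [0, 0, 1], "turn": 0},
    {"claw": 1, "travel": [0, 0, 0.5], "turn": 0},
    {"claw": 1, "travel": [0, 0, 0.2], "turn": 0},
    {"claw": 1, "travel": [0, 0, 0], "turn": 0},
    {"claw": 1, "travel": [0, 0, 0], "turn": 0},
  ],
)

```text
time: 9.72
ee_pos: [0.4572, 0.2562, 0.1772]
tcp_rot: [179.9, -0.1, 86.3]
wrist_force: [-0.9, -0.5, 1.0]
opening: 0.0854
```

Emit:
move_arm(
  commands=[
    {"claw": 1, "travel": [0, 0, 0.25], "turn": 0},
    {"claw": -1, "travel": [0, 0, 0.2], "turn": 0},
    {"claw": -1, "travel": [0, 0, 0], "turn": 0},
    {"claw": -1, "travel": [0, 0, 0], "turn": 0},
    {"claw": -1, "travel": [0, 0, 0], "turn": 0},
  ],
)

```text
time: 10.13
ee_pos: [0.4567, 0.2563, 0.1721]
tcp_rot: [180.0, -0.0, 86.3]
wrist_force: [-0.5, -0.8, 4.5]
opening: 0.0583
```

Emit:
move_arm(
  commands=[
    {"claw": -1, "travel": [0, 0, 0], "turn": 0},
    {"claw": -1, "travel": [0, 0, 0], "turn": 0},
    {"claw": -1, "travel": [0, 0, 0], "turn": 0},
  ],
)

```text
time: 10.38
ee_pos: [0.4567, 0.2563, 0.1721]
tcp_rot: [180.0, -0.0, 86.3]
wrist_force: [-1.0, 0.5, 6.1]
opening: 0.0583
```

Emit:
move_arm(
  commands=[
    {"claw": -1, "travel": [0, 0, -0.3], "turn": 0},
    {"claw": -1, "travel": [0, 0, -0.7], "turn": 0},
    {"claw": -1, "travel": [0, 0, -1.5], "turn": 0},
    {"claw": -1, "travel": [0, 0, -2], "turn": 0},
    {"claw": -1, "travel": [0, 0, -2], "turn": 0},
  ],
)

```text
time: 10.8
ee_pos: [0.4562, 0.2559, 0.2369]
tcp_rot: [-179.9, 0.1, 86.3]
wrist_force: [-0.1, 0.3, -2.6]
opening: 0.0583
```

Emit:
move_arm(
  commands=[
    {"claw": -1, "travel": [0, 0, -1.5], "turn": 0},
    {"claw": -1, "travel": [0, 0, -0.7], "turn": 0},
    {"claw": -1, "travel": [0, 0, -0.3], "turn": 0},
    {"claw": -1, "travel": [0, 0, 0], "turn": 0},
  ],
)

```text
time: 11.13
ee_pos: [0.4566, 0.2561, 0.2616]
tcp_rot: [180.0, -0.0, 86.3]
wrist_force: [-0.5, -0.3, -2.8]
opening: 0.0583
```

```bash
python3 snap.py wrist w7
```

```text
[0.45657021 0.25613715 0.26162858] [ 1.79988420e+02 -8.97204433e-03  8.63194250e+01] 0.05827928909765478 [-0.54617995 -0.33470177 -2.83463245]
```

View pics/w7.png

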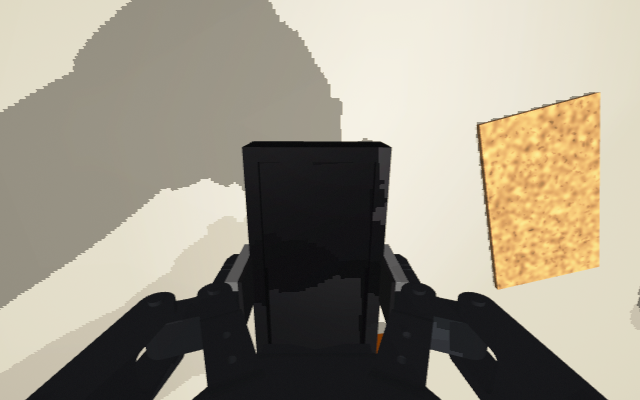

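Emit:
move_arm(
  commands=[
    {"claw": -1, "travel": [0, 1.5, 0], "turn": 0},
    {"claw": -1, "travel": [0.1, 3, 0], "turn": 0},
    {"claw": -1, "travel": [0.1, 4, 0], "turn": 0},
    {"claw": -1, "travel": [0.1, 4, 0], "turn": 0},
    {"claw": -1, "travel": [0.1, 3, 0], "turn": 0},
  ],
)

```text
time: 11.6
ee_pos: [0.6136, 0.2496, 0.2595]
tcp_rot: [-179.9, 0.0, 86.3]
wrist_force: [0.4, 0.5, -2.0]
opening: 0.0582
```

Emit:
move_arm(
  commands=[
    {"claw": -1, "travel": [0.06, 1.7, 0], "turn": -1.5},
    {"claw": -1, "travel": [0, 0.7, 0], "turn": -4},
    {"claw": -1, "travel": [0, 0, 0], "turn": -4},
    {"claw": -1, "travel": [0, 0, 0], "turn": -4},
    {"claw": -1, "travel": [0, 0, 0], "turn": -1.6},
  ],
)

```text
time: 12.02
ee_pos: [0.6355, 0.2492, 0.2592]
tcp_rot: [-179.8, 0.0, 101.6]
wrist_force: [-0.2, 0.4, -2.8]
opening: 0.0588
```

Emit:
move_arm(
  commands=[
    {"claw": -1, "travel": [0, 0, 0], "turn": 0},
    {"claw": -1, "travel": [0, 0, 0], "turn": 0},
  ],
)

```text
time: 12.18
ee_pos: [0.6353, 0.2493, 0.26]
tcp_rot: [-179.9, 0.0, 101.3]
wrist_force: [-0.1, 0.3, -2.5]
opening: 0.0584
```

```bash
python3 snap.py wrist w8
```

```text
[0.63533244 0.24929814 0.26004045] [-1.79885025e+02  2.16317751e-02  1.01348802e+02] 0.05839010332083183 [-0.07844532  0.33648564 -2.52504618]
```

View pics/w8.png

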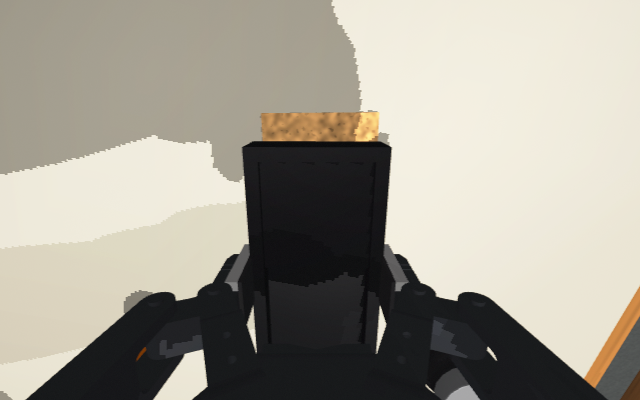

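Emit:
move_arm(
  commands=[
    {"claw": -1, "travel": [0, 0.05, 1], "turn": 0},
    {"claw": -1, "travel": [0, 0, 2], "turn": 0},
    {"claw": -1, "travel": [0, 0, 2], "turn": 0},
    {"claw": -1, "travel": [0, 0, 1.5], "turn": 0},
    {"claw": -1, "travel": [0, 0, 0.8], "turn": 0},
  ],
)

```text
time: 12.65
ee_pos: [0.6352, 0.2492, 0.1851]
tcp_rot: [-179.8, 0.0, 101.4]
wrist_force: [-0.9, -0.5, -2.4]
opening: 0.0581
```

Emit:
move_arm(
  commands=[
    {"claw": -1, "travel": [0, 0, 0.3], "turn": 0},
    {"claw": -1, "travel": [0, 0, 0.1], "turn": 0},
    {"claw": -1, "travel": [0, 0, 0], "turn": 0},
    {"claw": -1, "travel": [0, 0, 0], "turn": 0},
  ],
)

```text
time: 12.98
ee_pos: [0.6363, 0.2496, 0.1856]
tcp_rot: [179.9, -0.0, 101.4]
wrist_force: [-0.7, 0.4, -3.1]
opening: 0.0582
```

Emit:
move_arm(
  commands=[
    {"claw": -1, "travel": [0, 0, 0.3], "turn": 0},
    {"claw": -1, "travel": [0, 0, 0.25], "turn": 0},
    {"claw": -1, "travel": [0, 0, 0.15], "turn": 0},
    {"claw": -1, "travel": [0, 0, 0.05], "turn": 0},
    {"claw": -1, "travel": [0, 0, 0], "turn": 0},
  ],
)

```text
time: 13.4
ee_pos: [0.636, 0.2495, 0.1772]
tcp_rot: [180.0, -0.0, 101.4]
wrist_force: [-0.6, -0.1, -0.6]
opening: 0.0581
```

Emit:
move_arm(
  commands=[
    {"claw": -1, "travel": [0, 0, 0.04], "turn": 0},
    {"claw": 0.55, "travel": [0, 0, 0], "turn": 0},
    {"claw": 0.7, "travel": [0, 0, 0], "turn": 0},
    {"claw": 1, "travel": [0, 0, 0], "turn": 0},
    {"claw": 1, "travel": [0, 0, 0], "turn": 0},
  ],
)

```text
time: 13.82
ee_pos: [0.636, 0.2495, 0.1766]
tcp_rot: [180.0, -0.0, 101.4]
wrist_force: [-0.2, -0.6, -0.5]
opening: 0.0856
```

Emit:
move_arm(
  commands=[
    {"claw": 1, "travel": [0, 0, -1], "turn": 0},
    {"claw": 1, "travel": [0, 0, -3], "turn": 0},
    {"claw": 1, "travel": [0, 0, -4], "turn": 0},
    {"claw": 1, "travel": [0, 0, -4], "turn": 0},
    {"claw": 1, "travel": [0, 0, -2.2], "turn": 0},
  ],
)

```text
time: 14.23
ee_pos: [0.6359, 0.2494, 0.3248]
tcp_rot: [179.7, -0.1, 101.4]
wrist_force: [0.5, -0.1, -0.2]
opening: 0.0855
```

```bash
python3 snap.py wrist w9
```

```text
[0.63588757 0.24942875 0.32477076] [ 1.79678905e+02 -5.65363498e-02  1.01417863e+02] 0.0854863363014372 [ 0.45479834 -0.11848687 -0.17023398]
```

View pics/w9.png

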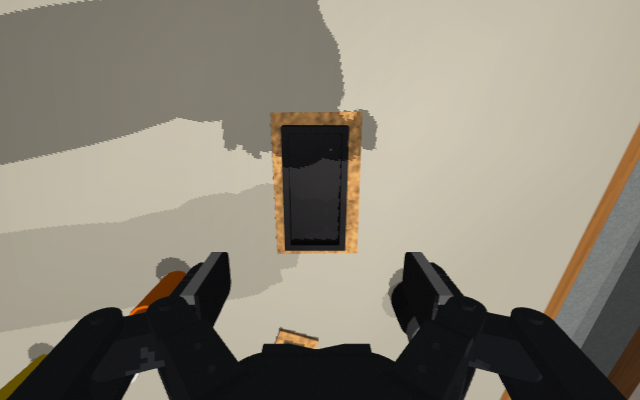

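Emit:
move_arm(
  commands=[
    {"claw": 1, "travel": [0, 0, 0], "turn": 6.9},
    {"claw": 1, "travel": [0, 0, 0], "turn": 6.9},
    {"claw": 1, "travel": [0, 0, 0], "turn": 6.9},
    {"claw": 1, "travel": [0, 0, 0], "turn": 6.9},
    {"claw": 1, "travel": [0, 0, 0], "turn": 6.9},
  ],
)

```text
time: 14.7
ee_pos: [0.6359, 0.2494, 0.3193]
tcp_rot: [180.0, -0.0, 66.6]
wrist_force: [-0.3, -0.7, -0.5]
opening: 0.0853
```

Emit:
move_arm(
  commands=[
    {"claw": 1, "travel": [0, 0, 0], "turn": 6.9},
    {"claw": 1, "travel": [-1, -0.14, 0], "turn": 0},
    {"claw": 1, "travel": [-2.5, -0.36, 0], "turn": 0},
    {"claw": 1, "travel": [-4, -0.57, 0], "turn": 0},
    {"claw": 1, "travel": [-4, -0.57, 0], "turn": 0},
  ],
)

```text
time: 15.12
ee_pos: [0.5634, 0.1576, 0.3185]
tcp_rot: [-180.0, 0.0, 60.1]
wrist_force: [0.5, -0.5, 0.8]
opening: 0.0852
```

Emit:
move_arm(
  commands=[
    {"claw": 1, "travel": [-4, -0.57, 0], "turn": 0},
    {"claw": 1, "travel": [-4, -0.57, 0], "turn": 0},
    {"claw": 1, "travel": [-4, -0.57, 0], "turn": 0},
    {"claw": 1, "travel": [-4, -0.57, 0], "turn": 0},
    {"claw": 1, "travel": [-1.5, -0.2, 0], "turn": 0},
  ],
)

```text
time: 15.53
ee_pos: [0.4526, 0.0165, 0.3196]
tcp_rot: [180.0, 0.0, 59.9]
wrist_force: [0.4, 0.1, 0.4]
opening: 0.0853
```

Emit:
move_arm(
  commands=[
    {"claw": 1, "travel": [-0.5, -0.1, 0], "turn": 0},
    {"claw": 1, "travel": [0, 0, 0], "turn": 0},
    {"claw": 1, "travel": [0, 0, 0], "turn": 0},
  ],
)

```text
time: 15.78
ee_pos: [0.4526, 0.0155, 0.319]
tcp_rot: [180.0, -0.1, 60.0]
wrist_force: [-0.2, -1.0, 0.6]
opening: 0.0856
```

```bash
python3 snap.py wrist w10
```

```text
[0.45260585 0.01546513 0.31904439] [ 1.79951396e+02 -5.16455487e-02  6.00072402e+01] 0.08555756397601366 [-0.15006794 -0.96277608  0.56512551]
```

View pics/w10.png

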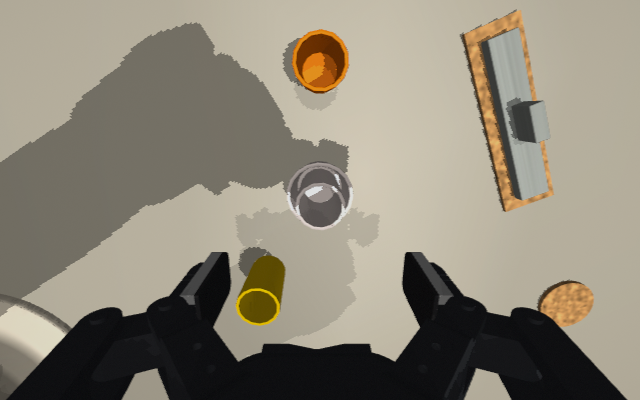

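```bash
python3 - <<'E'
from h import *
import pickle
P=pickle.load(open('pics/w10.pkl','rb'))
print([ray('wrist',u,v,.068,P).round(4) for u,v in [(320.5,206),(297,206),(344,206),(320,183),(320,229)]])
im=cv2.imread('pics/w10.png');cv2.imwrite('pics/w10c.png',cv2.resize(im[150:240,270:370],None,fx=6,fy=6,interpolation=cv2.INTER_CUBIC))
E
```

```text
[array([0.4556, 0.0157, 0.068 ]), array([0.4397, 0.0248, 0.068 ]), array([0.4715, 0.0066, 0.068 ]), array([0.4644, 0.0319, 0.068 ]), array([ 0.4457, -0.0009,  0.068 ])]
```

View pics/w10c.png

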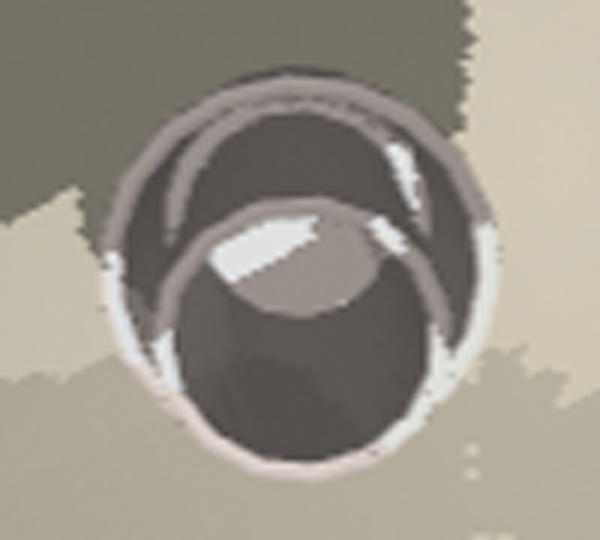

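Emit:
move_arm(
  commands=[
    {"claw": 1, "travel": [0.1, 0.1, 1.5], "turn": 0},
    {"claw": 1, "travel": [0, 0, 3], "turn": 0},
    {"claw": 1, "travel": [0, 0, 3], "turn": 0},
    {"claw": 1, "travel": [0, 0, 1.5], "turn": 0},
    {"claw": 1, "travel": [0, 0, 0.7], "turn": 0},
  ],
)

```text
time: 16.25
ee_pos: [0.4533, 0.0164, 0.2186]
tcp_rot: [-179.8, 0.1, 60.1]
wrist_force: [-1.3, 0.6, 0.2]
opening: 0.0854
```

Emit:
move_arm(
  commands=[
    {"claw": 1, "travel": [0, 0, 0.4], "turn": 0},
    {"claw": 1, "travel": [0, 0, 0.2], "turn": 0},
    {"claw": 1, "travel": [0, 0, 0], "turn": 0},
    {"claw": 1, "travel": [0, 0, 0], "turn": 0},
  ],
)

```text
time: 16.58
ee_pos: [0.4539, 0.0156, 0.2166]
tcp_rot: [179.9, -0.0, 60.0]
wrist_force: [-0.5, 1.4, 0.1]
opening: 0.085
```

Emit:
move_arm(
  commands=[
    {"claw": 1, "travel": [0, 0, 0.3], "turn": 0},
    {"claw": 0.2, "travel": [0, 0, 0], "turn": 0},
    {"claw": 0.1, "travel": [0, 0, 0], "turn": 0},
    {"claw": 0, "travel": [0, 0, 0], "turn": 0},
    {"claw": -0.1, "travel": [0, 0, 0], "turn": 0},
  ],
  squeeze=40,
)

```text
time: 17.0
ee_pos: [0.4534, 0.0154, 0.2128]
tcp_rot: [180.0, -0.0, 60.0]
wrist_force: [1.0, 0.0, 1.3]
opening: 0.0394
```

Emit:
move_arm(
  commands=[
    {"claw": -0.3, "travel": [0, 0, 0], "turn": 0},
    {"claw": -1, "travel": [0, 0, 0], "turn": 0},
    {"claw": -1, "travel": [0, 0, 0], "turn": 0},
    {"claw": -1, "travel": [0, 0, 0], "turn": 0},
    {"claw": -1, "travel": [0, 0, 0], "turn": 0},
  ],
)

```text
time: 17.42
ee_pos: [0.4535, 0.0154, 0.2129]
tcp_rot: [180.0, -0.0, 60.0]
wrist_force: [-0.1, -0.6, 6.1]
opening: 0.039
```

```bash
python3 snap.py wrist w11
```

```text
[0.45352599 0.01541524 0.21293069] [ 1.79962571e+02 -1.85769510e-02  6.00175142e+01] 0.039044364835368994 [-0.07121488 -0.62832179  6.14240726]
```

View pics/w11.png

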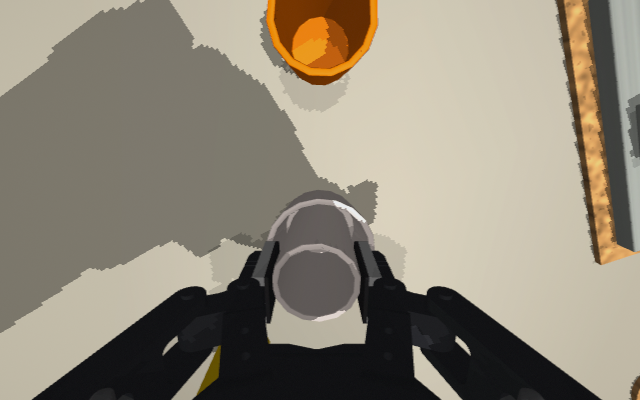

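The white water cup is gripped across its diameter with the opening at 39 mm. I'll lift it slowly.

Emit:
move_arm(
  commands=[
    {"claw": -1, "travel": [0, 0, -0.3], "turn": 0},
    {"claw": -1, "travel": [0, 0, -0.6], "turn": 0},
    {"claw": -1, "travel": [0, 0, -1], "turn": 0},
    {"claw": -1, "travel": [0, 0, -1.5], "turn": 0},
    {"claw": -1, "travel": [0, 0, -2], "turn": 0},
  ],
)

```text
time: 17.88
ee_pos: [0.4529, 0.0154, 0.2667]
tcp_rot: [-179.9, 0.1, 60.0]
wrist_force: [1.1, 0.1, -1.7]
opening: 0.039
```

Emit:
move_arm(
  commands=[
    {"claw": -1, "travel": [0, 0, -2], "turn": 0},
    {"claw": -1, "travel": [0, 0, -1.5], "turn": 0},
    {"claw": -1, "travel": [0, 0, -1], "turn": 0},
    {"claw": -1, "travel": [0, 0, -0.4], "turn": 0},
    {"claw": -1, "travel": [0, 0, 0], "turn": 0},
  ],
)

```text
time: 18.3
ee_pos: [0.4535, 0.0154, 0.3164]
tcp_rot: [179.9, -0.0, 60.0]
wrist_force: [-1.2, 0.1, -1.8]
opening: 0.0388
```

```bash
python3 snap.py wrist w12; python3 snap.py scene s12
```

```text
[0.45350648 0.01542906 0.31641043] [ 1.79944533e+02 -3.39593604e-02  6.00192771e+01] 0.03876398321296749 [-1.15399073  0.08101007 -1.83285751]
[0.45337972 0.01542406 0.31544948] [-1.79995549e+02  6.61229065e-04  6.00183011e+01] 0.03896510908909916 [-0.73220496 -0.42707644 -1.62982544]
```

View pics/w12.png

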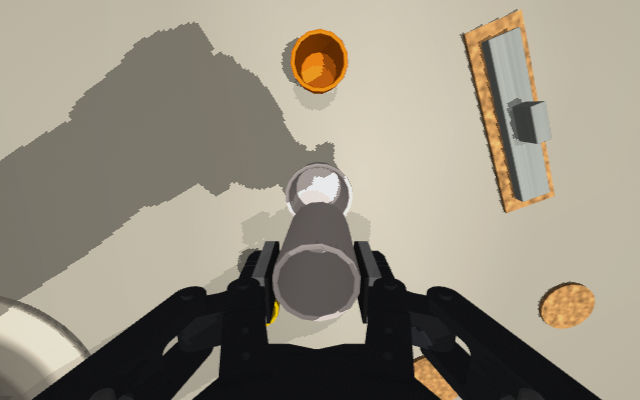

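View pics/s12.png

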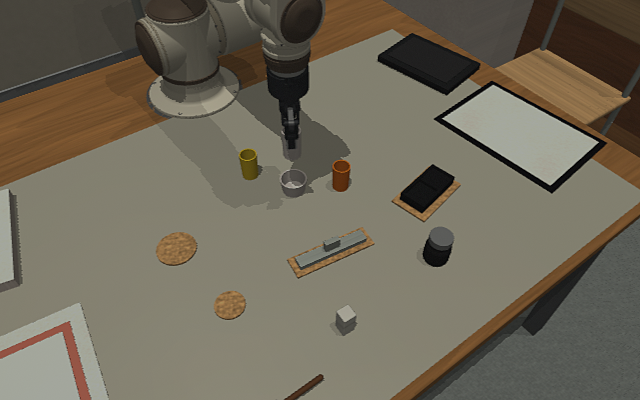

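Emit:
move_arm(
  commands=[
    {"claw": -1, "travel": [-0.49, 1, 0], "turn": 0},
    {"claw": -1, "travel": [-1.23, 2.5, 0], "turn": 0},
    {"claw": -1, "travel": [-1.77, 3.6, 0], "turn": 0},
    {"claw": -1, "travel": [-1.77, 3.6, 0], "turn": 0},
    {"claw": -1, "travel": [-1.77, 3.6, 0], "turn": 0},
  ],
)

```text
time: 18.82
ee_pos: [0.5429, -0.119, 0.3146]
tcp_rot: [-180.0, 0.0, 60.1]
wrist_force: [0.9, 0.7, -1.3]
opening: 0.0389
```

Emit:
move_arm(
  commands=[
    {"claw": -1, "travel": [-1.77, 3.6, 0], "turn": 0},
    {"claw": -1, "travel": [-1.77, 3.6, 0], "turn": 0},
    {"claw": -1, "travel": [-1.77, 3.6, 0], "turn": 0},
    {"claw": -1, "travel": [-0.93, 1.9, 0], "turn": 0},
    {"claw": -1, "travel": [-0.4, 0.8, 0], "turn": 0},
  ],
)

```text
time: 19.23
ee_pos: [0.6268, -0.2456, 0.3128]
tcp_rot: [-179.9, 0.0, 59.9]
wrist_force: [0.4, -0.2, -1.5]
opening: 0.0387
```

Emit:
move_arm(
  commands=[
    {"claw": -1, "travel": [0, 0, 0], "turn": 0},
    {"claw": -1, "travel": [0, 0, 0], "turn": 0},
  ],
)

```text
time: 19.4
ee_pos: [0.6256, -0.2421, 0.3144]
tcp_rot: [-179.9, 0.0, 60.0]
wrist_force: [0.2, 0.2, -1.2]
opening: 0.0393
```

```bash
python3 snap.py wrist w13
```

```text
[ 0.62560786 -0.2420777   0.31440395] [-1.79881705e+02  7.72416352e-03  5.99917976e+01] 0.03931892632723795 [ 0.24636633  0.18609743 -1.24227699]
```

View pics/w13.png

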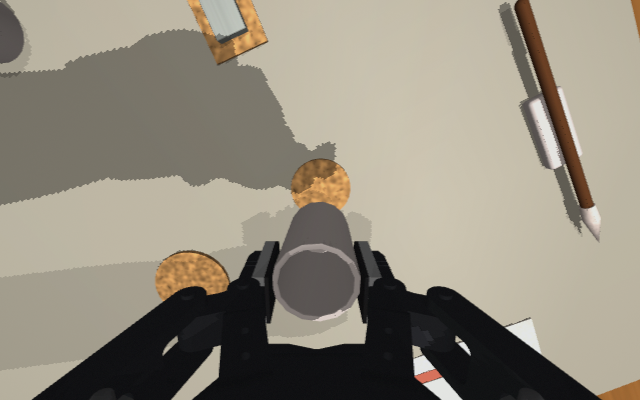

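```bash
python3 - <<'E'
from h import *
import pickle
P=pickle.load(open('pics/w13.pkl','rb'))
a=ray('wrist',291,187,.005,P);b=ray('wrist',350.5,187,.005,P);t=ray('wrist',320.7,158,.005,P)
ax=np.array([.5,.866])
print('pad by top edge',t[:2]-.029*ax,'by sides',(a+b)/2,np.linalg.norm(a-b))
print('cup',ray('wrist',316.5,282,.1695,P), [ray('wrist',316.5,v,.1695,P)[:2] for v in (244,320)])
print('wash pad left',[ray('wrist',u,v,.005,P).round(4) for u,v in [(156,280),(190,251)]])
E
```

```text
pad by top edge [ 0.62807721 -0.24289183] by sides [ 0.62869128 -0.24225486  0.005     ] 0.05754901694743078
cup [ 0.62531673 -0.23973361  0.1695    ] [array([ 0.63439357, -0.22394879]), array([ 0.61541685, -0.25694969])]
wash pad left [array([ 0.425 , -0.2437,  0.005 ]), array([ 0.4774, -0.2342,  0.005 ])]
```

Emit:
move_arm(
  commands=[
    {"claw": -1, "travel": [-0.1, 0.2, 1], "turn": 0},
    {"claw": -1, "travel": [0, 0, 2], "turn": 0},
    {"claw": -1, "travel": [0, 0, 2.5], "turn": 0},
    {"claw": -1, "travel": [0, 0, 2], "turn": 0},
    {"claw": -1, "travel": [0, 0, 1.2], "turn": 0},
  ],
)

```text
time: 19.87
ee_pos: [0.6262, -0.2425, 0.2258]
tcp_rot: [-179.8, 0.0, 60.1]
wrist_force: [-0.1, 0.1, -1.7]
opening: 0.0389
```

Emit:
move_arm(
  commands=[
    {"claw": -1, "travel": [0, 0, 0.6], "turn": 0},
    {"claw": -1, "travel": [0, 0, 0.3], "turn": 0},
    {"claw": -1, "travel": [0, 0, 0.1], "turn": 0},
    {"claw": -1, "travel": [0, 0, 0], "turn": 0},
    {"claw": -1, "travel": [0, 0, 0], "turn": 0},
  ],
)

```text
time: 20.28
ee_pos: [0.6274, -0.2439, 0.2199]
tcp_rot: [179.9, -0.0, 60.0]
wrist_force: [0.3, 0.5, -0.3]
opening: 0.0391
```

Emit:
move_arm(
  commands=[
    {"claw": -1, "travel": [0, 0, 0.2], "turn": 0},
    {"claw": -1, "travel": [0, 0, 0.2], "turn": 0},
    {"claw": -1, "travel": [0, 0, 0.1], "turn": 0},
    {"claw": -1, "travel": [0, 0, 0], "turn": 0},
    {"claw": -1, "travel": [0, 0, 0], "turn": 0},
  ],
)

```text
time: 20.7
ee_pos: [0.6272, -0.2439, 0.2141]
tcp_rot: [180.0, -0.0, 60.0]
wrist_force: [0.5, -0.0, 2.2]
opening: 0.0388
```

Emit:
move_arm(
  commands=[
    {"claw": 0.1, "travel": [0, 0, 0], "turn": 0},
    {"claw": 0.3, "travel": [0, 0, 0], "turn": 0},
    {"claw": 0.6, "travel": [0, 0, 0], "turn": 0},
    {"claw": 1, "travel": [0, 0, 0], "turn": 0},
    {"claw": 1, "travel": [0, 0, 0], "turn": 0},
  ],
)

```text
time: 21.12
ee_pos: [0.6271, -0.2438, 0.2135]
tcp_rot: [-180.0, 0.0, 60.0]
wrist_force: [-0.3, -0.1, 0.1]
opening: 0.0851
```

Emit:
move_arm(
  commands=[
    {"claw": 1, "travel": [0, 0, -0.8], "turn": 0},
    {"claw": 1, "travel": [0, 0, -2.5], "turn": 0},
    {"claw": 1, "travel": [0, 0, -3.5], "turn": 0},
    {"claw": 1, "travel": [0, 0, -2.5], "turn": 0},
    {"claw": 1, "travel": [0, 0, -1], "turn": 0},
  ],
)

```text
time: 21.53
ee_pos: [0.6273, -0.2439, 0.322]
tcp_rot: [179.7, -0.1, 60.0]
wrist_force: [0.7, -0.4, 1.0]
opening: 0.0854
```

```bash
python3 snap.py wrist w14
```

```text
[ 0.62729242 -0.24385168  0.32195322] [ 1.79668137e+02 -5.11917392e-02  6.00179521e+01] 0.0853689476784396 [ 0.65662328 -0.39835006  0.97913578]
```

View pics/w14.png

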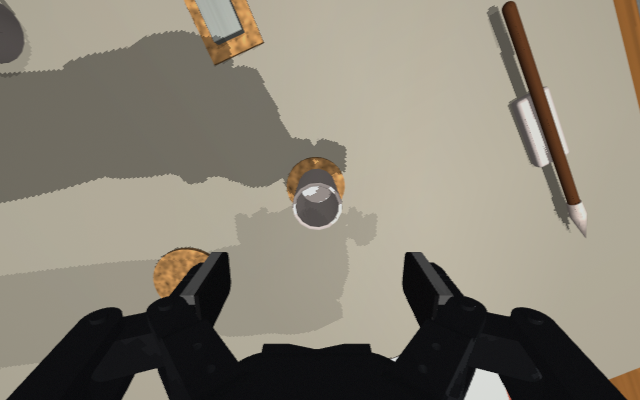

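Emit:
move_arm(
  commands=[
    {"claw": 1, "travel": [0.49, -1, 0], "turn": 0},
    {"claw": 1, "travel": [1.22, -2.5, 0], "turn": 0},
    {"claw": 1, "travel": [1.76, -3.6, 0], "turn": 0},
    {"claw": 1, "travel": [1.76, -3.6, 0], "turn": 0},
    {"claw": 1, "travel": [1.76, -3.6, 0], "turn": 0},
  ],
)

```text
time: 22.0
ee_pos: [0.5368, -0.1108, 0.315]
tcp_rot: [-179.9, 0.0, 60.0]
wrist_force: [0.5, 0.1, 0.5]
opening: 0.0851
```

Emit:
move_arm(
  commands=[
    {"claw": 1, "travel": [1.76, -3.6, 0], "turn": 0},
    {"claw": 1, "travel": [1.76, -3.6, 0], "turn": 0},
    {"claw": 1, "travel": [1.76, -3.6, 0], "turn": 0},
    {"claw": 1, "travel": [1.03, -2.1, 0], "turn": 0},
    {"claw": 1, "travel": [0.4, -0.9, 0], "turn": 0},
  ],
)

```text
time: 22.42
ee_pos: [0.4503, 0.0173, 0.316]
tcp_rot: [-179.9, 0.0, 60.1]
wrist_force: [0.1, -0.0, -1.0]
opening: 0.0853
```

Emit:
move_arm(
  commands=[
    {"claw": 1, "travel": [0, 0, 0], "turn": 0},
    {"claw": 1, "travel": [0, 0, 0], "turn": 0},
  ],
)

```text
time: 22.58
ee_pos: [0.4524, 0.0152, 0.3163]
tcp_rot: [180.0, 0.0, 60.1]
wrist_force: [0.3, -0.2, 0.2]
opening: 0.0857
```

```bash
python3 snap.py wrist w15; python3 - <<'E'
import cv2
im=cv2.imread('pics/w15.png');cv2.imwrite('pics/w15c.png',cv2.resize(im[140:240,260:380],None,fx=6,fy=6,interpolation=cv2.INTER_CUBIC))
E
```

```text
[0.45237249 0.01524213 0.31627659] [1.79981930e+02 9.59897587e-03 6.00757119e+01] 0.08565491474952515 [ 0.33866101 -0.2240508   0.17312638]
```

View pics/w15c.png

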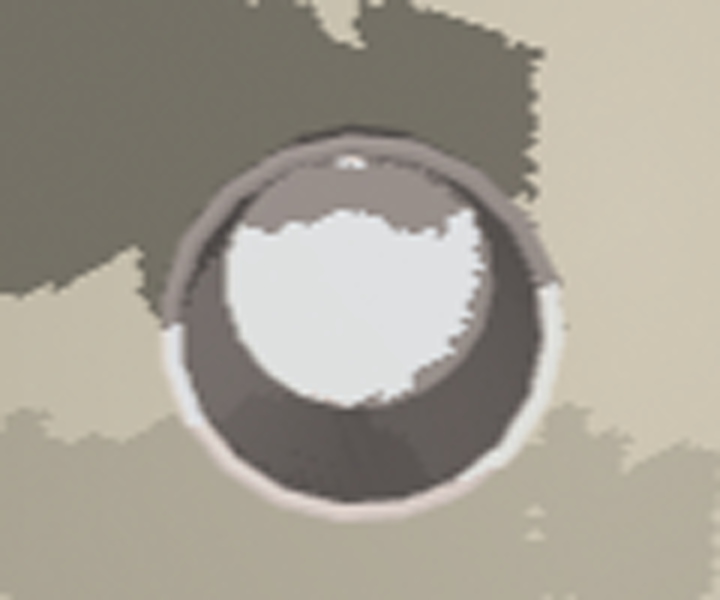

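```bash
python3 - <<'E'
from h import *
import pickle
P=pickle.load(open('pics/w15.pkl','rb'))
r=lambda u,v:ray('wrist',u,v,.036,P)
print((r(287,194.5)+r(353.7,194.5))/2,np.linalg.norm(r(287,194.5)-r(353.7,194.5)),(r(320.3,161.7)+r(320.3,227))/2)
E
```

```text
[0.45580703 0.01587716 0.036     ] 0.05819539139435903 [0.45533466 0.01514564 0.036     ]
```

Emit:
move_arm(
  commands=[
    {"claw": 1, "travel": [0.1, 0.2, 1.5], "turn": 0},
    {"claw": 1, "travel": [0, 0, 3], "turn": 0},
    {"claw": 1, "travel": [0, 0, 3], "turn": 0},
    {"claw": 1, "travel": [0, 0, 2.7], "turn": 0},
    {"claw": 1, "travel": [0, 0, 1.6], "turn": 0},
  ],
)

```text
time: 23.05
ee_pos: [0.4542, 0.0139, 0.1951]
tcp_rot: [-179.8, 0.1, 59.9]
wrist_force: [0.8, 0.6, -0.3]
opening: 0.0856
```

Emit:
move_arm(
  commands=[
    {"claw": 1, "travel": [0, 0, 0.8], "turn": 0},
    {"claw": 1, "travel": [0, 0, 0.4], "turn": 0},
    {"claw": 1, "travel": [0, 0, 0.2], "turn": 0},
    {"claw": 1, "travel": [0, 0, 0], "turn": 0},
    {"claw": 1, "travel": [0, 0, 0], "turn": 0},
  ],
)

```text
time: 23.47
ee_pos: [0.455, 0.015, 0.1856]
tcp_rot: [179.9, -0.0, 60.0]
wrist_force: [-0.1, 0.2, -0.5]
opening: 0.0853
```

Emit:
move_arm(
  commands=[
    {"claw": 1, "travel": [0, 0, 0.3], "turn": 0},
    {"claw": 0.7, "travel": [0, 0, 0.2], "turn": 0},
    {"claw": 0.6, "travel": [0, 0, 0], "turn": 0},
    {"claw": 0.5, "travel": [0, 0, 0], "turn": 0},
    {"claw": 0.4, "travel": [0, 0, 0], "turn": 0},
  ],
)

```text
time: 23.88
ee_pos: [0.4545, 0.0152, 0.1798]
tcp_rot: [180.0, -0.0, 60.0]
wrist_force: [1.7, -0.8, 0.7]
opening: 0.06
```

Emit:
move_arm(
  commands=[
    {"claw": 0.2, "travel": [0, 0, 0], "turn": 0},
    {"claw": -1, "travel": [0, 0, 0], "turn": 0},
    {"claw": -1, "travel": [0, 0, 0], "turn": 0},
    {"claw": -1, "travel": [0, 0, 0], "turn": 0},
    {"claw": -1, "travel": [0, 0, 0], "turn": 0},
  ],
)

```text
time: 24.3
ee_pos: [0.4546, 0.0152, 0.1805]
tcp_rot: [179.9, -0.0, 60.0]
wrist_force: [-1.2, -0.5, 7.2]
opening: 0.0575
```

```bash
python3 snap.py wrist w16
```

```text
[0.45462609 0.015151   0.18049233] [ 1.79930488e+02 -2.47625626e-02  6.00124248e+01] 0.05750109107662211 [-1.19433978 -0.49592004  7.15292833]
```

View pics/w16.png

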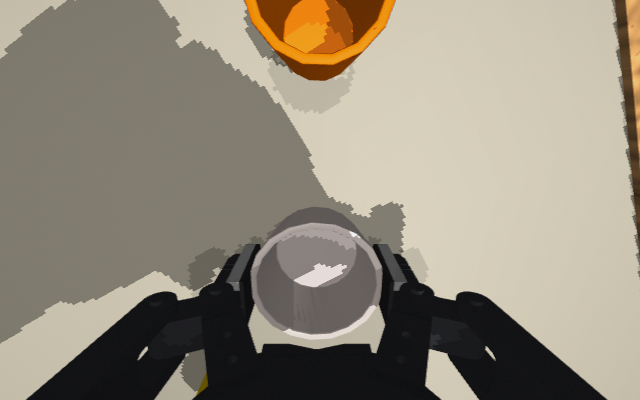

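Emit:
move_arm(
  commands=[
    {"claw": -1, "travel": [0, 0, -0.2], "turn": 0},
    {"claw": -1, "travel": [0, 0, -0.4], "turn": 0},
    {"claw": -1, "travel": [0, 0, -0.4], "turn": 0},
    {"claw": -1, "travel": [0, 0, 0], "turn": 0},
  ],
  squeeze=50,
)

```text
time: 24.68
ee_pos: [0.4546, 0.0152, 0.1904]
tcp_rot: [180.0, -0.0, 60.0]
wrist_force: [-0.2, 0.2, -1.0]
opening: 0.0568
```

```bash
python3 snap.py wrist w17;  python3 snap.py scene s17; python3 - <<'E'
import cv2
im=cv2.imread('pics/s17.png');cv2.imwrite('pics/s17c.png',cv2.resize(im[110:220,230:380],None,fx=5,fy=5,interpolation=cv2.INTER_CUBIC))
E
```

```text
[0.4546068  0.0151853  0.19041062] [ 1.79957617e+02 -2.72964932e-02  6.00180412e+01] 0.05680349513068861 [-0.249134    0.18440634 -1.01938569]
[0.45453571 0.01519553 0.19002046] [ 1.79970789e+02 -2.09861110e-02  6.00217419e+01] 0.057102660921033985 [-0.33880876  0.84846985 -1.13701341]
```

View pics/w17.png

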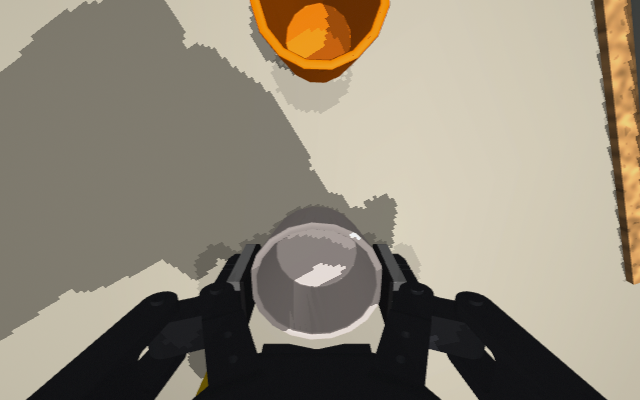

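View pics/s17c.png

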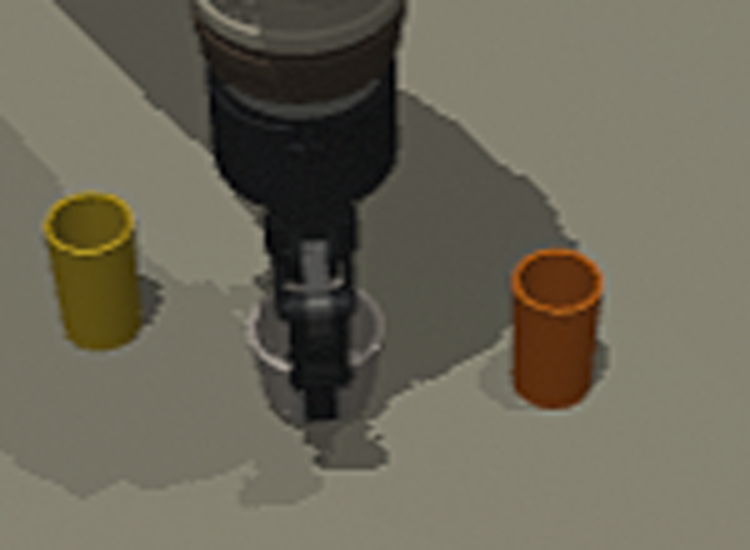

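Emit:
move_arm(
  commands=[
    {"claw": -1, "travel": [0, 0, -0.6], "turn": 0},
    {"claw": -1, "travel": [0, 0, -1.2], "turn": 0},
    {"claw": -1, "travel": [0, 0, -1.8], "turn": 0},
    {"claw": -1, "travel": [0, 0, -2], "turn": 0},
    {"claw": -1, "travel": [0, 0, -1.8], "turn": 0},
  ],
)

```text
time: 25.2
ee_pos: [0.4543, 0.0152, 0.2656]
tcp_rot: [180.0, -0.0, 60.0]
wrist_force: [0.9, -0.2, -1.2]
opening: 0.0565
```

Emit:
move_arm(
  commands=[
    {"claw": -1, "travel": [0, 0, -1.2], "turn": 0},
    {"claw": -1, "travel": [0, 0, -0.6], "turn": 0},
    {"claw": -1, "travel": [0, 0, 0], "turn": 0},
  ],
)

```text
time: 25.45
ee_pos: [0.4547, 0.0152, 0.2831]
tcp_rot: [179.9, -0.1, 60.0]
wrist_force: [-0.2, -0.2, -0.6]
opening: 0.0568
```

Emit:
move_arm(
  commands=[
    {"claw": -1, "travel": [-1.41, 0.8, 0], "turn": 0},
    {"claw": -1, "travel": [-2.82, 1.6, 0], "turn": 0},
    {"claw": -1, "travel": [-3.52, 2, 0], "turn": 0},
    {"claw": -1, "travel": [-3.52, 2, 0], "turn": 0},
    {"claw": -1, "travel": [-3.52, 2, 0], "turn": 0},
  ],
)

```text
time: 25.87
ee_pos: [0.4527, -0.1564, 0.2806]
tcp_rot: [-179.9, 0.0, 60.1]
wrist_force: [1.2, 1.0, -1.2]
opening: 0.0564
```

Emit:
move_arm(
  commands=[
    {"claw": -1, "travel": [-3.52, 2, 0], "turn": 0},
    {"claw": -1, "travel": [-2.82, 1.6, 0], "turn": 0},
    {"claw": -1, "travel": [-1.94, 1.1, 0], "turn": 0},
    {"claw": -1, "travel": [-1.06, 0.6, 0], "turn": 0},
    {"claw": -1, "travel": [-0.4, 0.2, 0], "turn": 0},
  ],
)

```text
time: 26.28
ee_pos: [0.4519, -0.2682, 0.2804]
tcp_rot: [-179.9, 0.0, 59.9]
wrist_force: [-0.4, -0.4, -1.1]
opening: 0.0572
```

Emit:
move_arm(
  commands=[
    {"claw": -1, "travel": [0, 0, 0], "turn": 0},
    {"claw": -1, "travel": [0, 0, 0], "turn": 0},
  ],
)

```text
time: 26.45
ee_pos: [0.4522, -0.2659, 0.2812]
tcp_rot: [-179.9, -0.0, 60.0]
wrist_force: [0.3, 0.4, -0.6]
opening: 0.057
```

```bash
python3 snap.py wrist w18
```

```text
[ 0.45222173 -0.26587927  0.28115993] [-1.79938882e+02 -2.01142218e-02  6.00466676e+01] 0.056995239868895764 [ 0.2725654   0.43002256 -0.57307099]
```

View pics/w18.png

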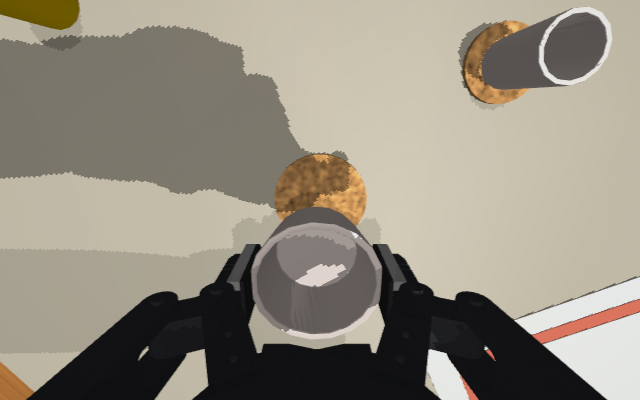

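```bash
python3 - <<'E'
from h import *
import pickle
P=pickle.load(open('pics/w18.pkl','rb'))
a=ray('wrist',275,197,.005,P);b=ray('wrist',366.5,197,.005,P);t=ray('wrist',320.7,153.5,.005,P)
ax=np.array([.5,.866])
print('pad by top edge',t[:2]-.040*ax,'by sides',(a+b)/2,np.linalg.norm(a-b))
z=.2812-.1805+.036
r=lambda u,v:ray('wrist',u,v,z,P)[:2]
print('cup',(r(251,281)+r(382,281))/2,(r(316.5,222.5)+r(316.5,339))/2,np.linalg.norm(r(251,281)-r(382,281)))
E
```

```text
pad by top edge [ 0.45358199 -0.26812628] by sides [ 0.45515679 -0.26600213  0.005     ] 0.07871430598829095
cup [ 0.45248339 -0.2629152 ] [ 0.45158492 -0.26447572] 0.05690430155187657
```

Emit:
move_arm(
  commands=[
    {"claw": -1, "travel": [-0.2, 0.25, 1], "turn": 0},
    {"claw": -1, "travel": [0, 0, 2], "turn": 0},
    {"claw": -1, "travel": [0, 0, 2.2], "turn": 0},
    {"claw": -1, "travel": [0, 0, 1.8], "turn": 0},
    {"claw": -1, "travel": [0, 0, 1.1], "turn": 0},
  ],
)

```text
time: 26.92
ee_pos: [0.453, -0.2686, 0.1979]
tcp_rot: [-179.9, -0.0, 60.1]
wrist_force: [-0.0, 1.0, -1.0]
opening: 0.0569
```

Emit:
move_arm(
  commands=[
    {"claw": -1, "travel": [0, 0, 0.6], "turn": 0},
    {"claw": -1, "travel": [0, 0, 0.3], "turn": 0},
    {"claw": -1, "travel": [0, 0, 0.1], "turn": 0},
    {"claw": -1, "travel": [0, 0, 0], "turn": 0},
    {"claw": -1, "travel": [0, 0, 0], "turn": 0},
  ],
)

```text
time: 27.33
ee_pos: [0.4537, -0.2699, 0.1915]
tcp_rot: [179.9, 0.0, 60.0]
wrist_force: [0.9, 1.1, -1.6]
opening: 0.0572
```

Emit:
move_arm(
  commands=[
    {"claw": -1, "travel": [0, 0, 0.2], "turn": 0},
    {"claw": -1, "travel": [0, 0, 0.1], "turn": 0},
    {"claw": -1, "travel": [0, 0, 0], "turn": 0},
    {"claw": -1, "travel": [0, 0, 0], "turn": 0},
  ],
)

```text
time: 27.67
ee_pos: [0.4534, -0.2698, 0.1876]
tcp_rot: [180.0, 0.0, 60.0]
wrist_force: [0.3, 0.5, -1.8]
opening: 0.0568
```

Emit:
move_arm(
  commands=[
    {"claw": -1, "travel": [0, 0, 0.1], "turn": 0},
    {"claw": -1, "travel": [0, 0, 0.08], "turn": 0},
    {"claw": -1, "travel": [0, 0, 0], "turn": 0},
    {"claw": -1, "travel": [0, 0, 0], "turn": 0},
  ],
)

```text
time: 28.0
ee_pos: [0.4534, -0.2697, 0.1858]
tcp_rot: [-180.0, 0.0, 60.0]
wrist_force: [-0.4, -0.2, -1.7]
opening: 0.0566
```

Emit:
move_arm(
  commands=[
    {"claw": -1, "travel": [0, 0, 0.06], "turn": 0},
    {"claw": -1, "travel": [0, 0, 0.06], "turn": 0},
    {"claw": -1, "travel": [0, 0, 0], "turn": 0},
  ],
)

```text
time: 28.25
ee_pos: [0.4533, -0.2697, 0.1856]
tcp_rot: [180.0, 0.0, 60.0]
wrist_force: [-3.8, 2.4, 8.6]
opening: 0.0571
```

Contact. Releasing.

Emit:
move_arm(
  commands=[
    {"claw": 0.45, "travel": [0, 0, 0], "turn": 0},
    {"claw": 0.55, "travel": [0, 0, 0], "turn": 0},
    {"claw": 0.8, "travel": [0, 0, 0], "turn": 0},
    {"claw": 1, "travel": [0, 0, 0], "turn": 0},
    {"claw": 1, "travel": [0, 0, 0], "turn": 0},
  ],
)

```text
time: 28.67
ee_pos: [0.4534, -0.2697, 0.1845]
tcp_rot: [-180.0, -0.0, 60.0]
wrist_force: [-0.2, 0.6, -0.2]
opening: 0.0854
```

Emit:
move_arm(
  commands=[
    {"claw": 1, "travel": [0, 0, -0.5], "turn": 0},
    {"claw": 1, "travel": [0, 0, -2.5], "turn": 0},
    {"claw": 1, "travel": [0, 0, -3.5], "turn": 0},
    {"claw": 1, "travel": [0, 0, -3.5], "turn": 0},
    {"claw": 1, "travel": [0, 0, -2], "turn": 0},
  ],
)

```text
time: 29.08
ee_pos: [0.4535, -0.2698, 0.3088]
tcp_rot: [179.8, 0.0, 60.0]
wrist_force: [0.1, -0.2, -0.3]
opening: 0.085
```

```bash
python3 snap.py wrist w20
```

```text
[ 0.45348775 -0.26984014  0.30878969] [1.79784041e+02 3.44757508e-03 6.00162800e+01] 0.08502151586920062 [ 0.09706927 -0.24278092 -0.28604295]
```

View pics/w20.png

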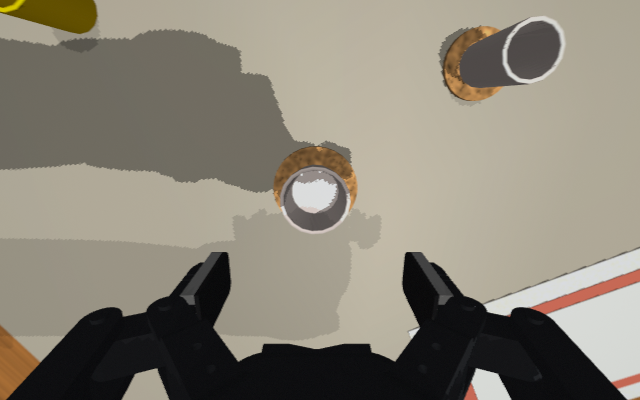

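Emit:
move_arm(
  commands=[
    {"claw": 1, "travel": [-2, -0.6, -1], "turn": 0},
    {"claw": 1, "travel": [-3.2, -1, -1], "turn": 0},
    {"claw": 1, "travel": [-3.2, -1, -1], "turn": 0},
    {"claw": 1, "travel": [-3.2, -1, -1], "turn": 0},
    {"claw": 1, "travel": [-3.2, -1, 0], "turn": 0},
  ],
)

```text
time: 29.55
ee_pos: [0.3385, -0.3758, 0.3468]
tcp_rot: [179.8, 0.1, 60.1]
wrist_force: [0.8, 0.2, 0.5]
opening: 0.0854
```

Emit:
move_arm(
  commands=[
    {"claw": 1, "travel": [-3.2, -1, 0], "turn": 0},
    {"claw": 1, "travel": [-3.2, -1, 0], "turn": 0},
    {"claw": 1, "travel": [-3.2, -1, 0], "turn": 0},
    {"claw": 1, "travel": [-1.5, -0.5, 0], "turn": 0},
    {"claw": 1, "travel": [0, 0, 0], "turn": 0},
  ],
)

```text
time: 29.97
ee_pos: [0.2515, -0.4553, 0.3445]
tcp_rot: [-180.0, 0.0, 59.8]
wrist_force: [1.1, 0.4, -0.4]
opening: 0.0854
```

```bash
python3 snap.py top t21; python3 snap.py scene s21; python3 - <<'E'
import cv2
im=cv2.imread('pics/t21.png')
cv2.imwrite('pics/t21c.png',cv2.resize(im[150:300,380:500],None,fx=4,fy=4,interpolation=cv2.INTER_CUBIC))
cv2.imwrite('pics/t21d.png',cv2.resize(im[150:220,160:380],None,fx=3.6,fy=3.6,interpolation=cv2.INTER_CUBIC))
E
```

```text
[ 0.2515324  -0.45531857  0.34446242] [-1.79979322e+02  2.84983285e-02  5.98164176e+01] 0.08542695239934416 [ 1.14106866  0.43361171 -0.39447862]
[ 0.25263282 -0.45438435  0.34447697] [-1.79984212e+02 -9.10127200e-03  5.98514697e+01] 0.08530853143474165 [-0.1219951  -0.06708683 -0.33156871]
```

View pics/t21c.png

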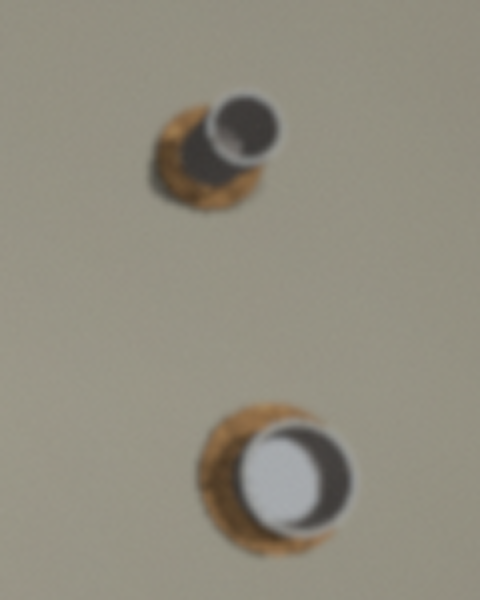

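View pics/t21d.png

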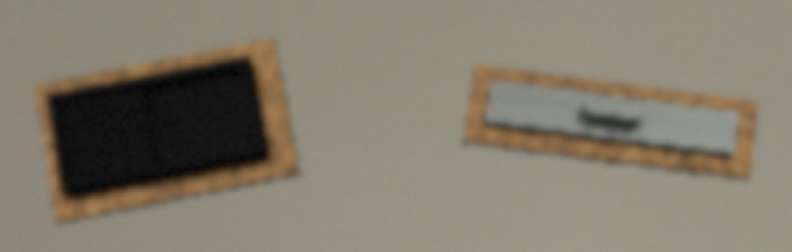

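View pics/s21.png

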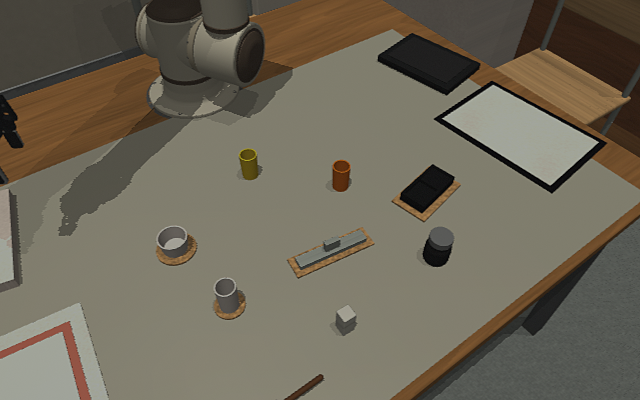

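```bash
python3 - <<'E'
from h import *
P=params('top'); r=lambda u,v,z:ray('top',u,v,z,P)[:2]
print('water',r(380+244.5/4,150+129/4,.069),'pad',r(380+208/4,150+157/4,.005))
print('wash',r(380+299/4,150+478/4,.041),'pad',r(380+273/4,150+479/4,.005))
f=lambda pts,z:np.array([r(160+u/3.6,150+v/3.6,z) for u,v in pts])
for n,p,q,zq in [('stone',[(38,85),(275,40),(299,173),(57,221)],[(50,95),(250,60),(268,158),(66,195)],.027),('weight',[(476,66),(757,101),(750,178),(463,143)],[(488,82),(739,111),(730,155),(487,122)],.017)]:
    A=f(p,.005);B=f(q,zq); print(n,A.mean(0),B.mean(0))
    for X in(A,B): d=X[0]-X[1]+X[3]-X[2]; print(np.degrees(np.arctan2(d[1],d[0])))
P=params('scene')
a=ray('scene',227,286,.069,P)
E
python3 - <<'E'
import cv2
im=cv2.imread('pics/s21.png');cv2.imwrite('pics/s21c.png',cv2.resize(im[210:330,140:270],None,fx=5,fy=5,interpolation=cv2.INTER_CUBIC))
E
```

```text
water [ 0.62603775 -0.24303986] pad [ 0.6261533  -0.24237757]
wash [ 0.45099306 -0.26849995] pad [ 0.45187202 -0.26680512]
stone [0.63556776 0.24785507] [0.63179828 0.24761214]
101.21669055251648
100.35413697787631
weight [ 0.63911313 -0.01919807] [ 0.63887573 -0.01836147]
82.57133343591383
82.44306252894674
```

View pics/s21c.png

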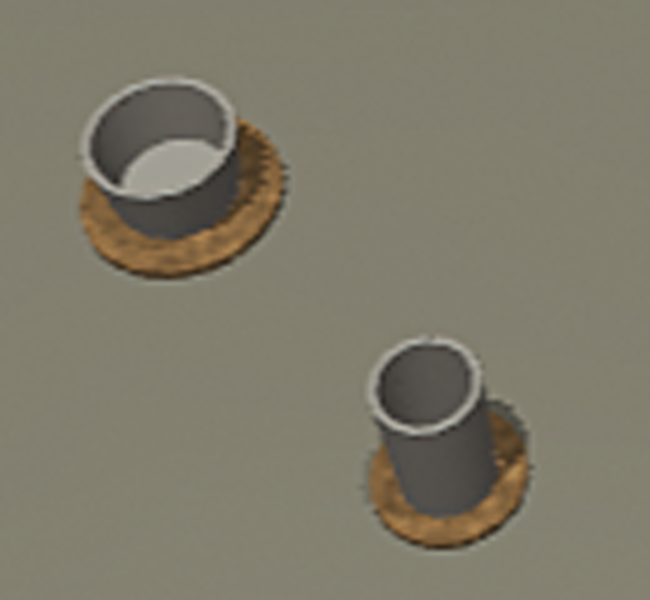

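All four things are centred on their pads to within 4 mm and stand upright, so I'm handing in.

```bash
python3 -c "
from workcell import bot; bot.job_done()"
```

```text
the job is handed in; nothing more can be done
```

I took both stacks apart and set each of the four things upright on its own cork pad, then handed the job in at about 30 s of the 128 s allowed. No verdict is reported, so these figures come from my last top-camera check (calibration good to about 2 mm):

| Thing | Distance from pad centre (limit 12 mm) | Angle to the pad (limit about 9.7°) |
|---|---|---|
| Water cup | about 1 mm | – |
| Washing cup | about 2 mm | – |
| Paperweight | about 1 mm | about 0.1° |
| Inkstone | about 4 mm | about 1° |

- **Upright and released:** the final scene picture shows both cups standing upright, with the arm clear and the gripper open. I did not measure tilt or height separately.
- **Bystanders:** the ink bottle, the seal and the orange and yellow cups were never touched and look unmoved in the pictures; I did not measure their positions.
- **Disagreement:** the wrist and top cameras differed by up to about 3 mm on the cup positions, and I aimed between the two readings. No check failed.

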